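# Fit and nip up a hose clamp on a bench outlet

## Robot

A 6-joint arm with a two-finger parallel gripper is mounted at the origin on the work surface. World frame = base frame: x ahead of the robot, y to its left, z up, the work surface at z = 0. Lengths are in m, angles in rad, forces in N, time in s.
With the tool pointing down it reaches from about 0.3 to 0.825 m from the base axis. Payload 5.4 kg.
Tool frame: the origin (TCP) lies on the centre line of the jaws, within the pads' length; the fingertips stand 17 mm ahead of it and the grasp point (between the pads) lies 2 mm behind it; z points along the fingers, y is the direction in which the jaws open and shut (so a half turn about z gives the same grasp; the last joint's range is limited). The gripper opens to 92 mm and grips with 3 to 60 N. Pads are 20 mm wide; open, the fingers measure 128 mm over their backs; the gripper's body (75 mm by 189 mm) begins 69 mm behind the grasp point.
Start: joints at [-1.36, 0.158, 1.597, -0, 1.386, -0.21], TCP at [0.235, -0.525, 0.232] pointing down, gripper open.
Joint ranges: [-2.91, 2.91], [-0.94, 2.29], [0.18, 2.7], [-1.29, 4.43], [0.17, 2.64], [-3, 3]. Speed limits (rad/s): [2.57, 2.57, 3.14, 3.14, 3.14, 3.14].

## Interface

Orientations are given as [roll, pitch, yaw] about the fixed x, y, z axes, in that order (R = Rz(yaw) Ry(pitch) Rx(roll)).
In Python, from cell import arm gives the robot as it stands.
- The arm moves only by the shell command python3 -m pendant 'ROWS' [FORCE]. ROWS is JSON, a list of rows, each an object with "slide": the shift along the tool's x, y, z in units of 50 cm (1.0 is 50 cm), a list of three; "rotation": the turn, a rotation vector about the tool's x, y, z in units of pi rad (1.0 is pi rad), a list of three; "fingers": the opening, from -1 (shut) to 1 (fully open), so that 0 is half open. A call has 1 to 8 rows; each row shifts and turns the commanded pose from where the row before left it, along the tool's axes as they then stand; what a row does not reach is not made up. A row lasts 1/10 s, in which the tool goes at most 50 mm and 8.59 degrees, less where a joint would pass 70% of its speed; a pose out of reach is approached as far as the arm can. A call with a number of a shift or a turn outside -1 to 1 is refused whole. A call with a gripper value outside its range is refused whole. The fingers move at their own pace and stop on an object; FORCE is the grip in N (left out, the last holds). Time passes only in rows, so rows that do not move let the fingers close. It gives the time, the measured TCP pose, the force and the opening at its end, in the units of the state.
- arm.get_state(): the state, without advancing time (a new reading comes with each control period).
- arm.snapshot(name): name is "side" or "top"; returns a dict with "frame" (400x640x3 uint8, red, green, blue), "z_map" (400x640 float32, m along the optical axis (not along the pixel's ray), 0 where there is no reading), "K" (3x3 intrinsics, pixels), "cam_to_world" (4x4, takes a point from camera to world coordinates). Camera axes: x right, y up, looking along -z (the intrinsics and any distortion apply to the point x, -y, -z); pixel columns grow to the right and rows downward; lengths in m; the calibration is good to about 2 mm. A picture is of the moment at which its call begins.
- arm.job_done(): hands the job in, once; it reports no verdict.
The state is a dict: "time": time; "q": joint angles; "joint_vel": joint speeds; "effort": joint torques, N m; "tool_pos": TCP position; "orientation": TCP orientation; "wrist_force": force on the tool from outside, world axes, zero at the start; "torque": the same for the moment, N m; "gripper_width": finger opening in m.
Only numpy, scipy, OpenCV 4.12 (cv2) and the standard library are available. Lean on these libraries where they do the work, as an engineer would, in place of code of your own. Each camera call takes 0.05 s, during which the arm holds its last target.

## Task

Fit the larger thumbscrew clamp on the bench outlet: slide its band over the barbed stub, thumbscrew upright, until it is fully home against the outlet's shoulder. Then turn the thumbscrew clockwise until the band's play on the plastic sleeve is gone and about a tenth of a turn more, so that it is snug, and let go. Do not ram the shoulder or overtighten, and leave the other things where they are.

Things in the scene. Friction and masses are not known exactly. Their poses are not given: they have to be found in the camera images.
- clamp: The larger of two loose steel clamps (110 g), standing thumbscrew up. Band: upright ring, bore 26, outside 30, width 16 mm, axis = x; origin under the ring's middle, z up; bore centre 15.5 mm up. Worm housing 16 x 13 x 28 mm at its +y side (16 to 29 mm out), foot level with the ring's. Either way round fits, but with its x against the outlet's x tightening presses the band home, not off.
- bore (a point): Centre of the clamp's bore (15.5 mm above its underside); axes as clamp.
- key_grip (a point): Grip point of the clamp's thumbscrew, on its upright axis 22.5 mm to the ring's +y side, 56 mm above the underside. A steel wing 24 mm wide (this point's x), 9 mm thick (its y), 38 to 64 mm above the underside; the point turns with it. Tightens clockwise from above, 3.9 rad or more to go; runs stiffly at about 0.1 N m, so the clamp can be carried and pushed by it.
- clamp_shoe: Dark shoe at the bore's housing side, 12 x 4 mm face; slack, it lies outside the bore. The screw drives it 2.5 mm/rad to the clamp's -y and pinches the sleeve against the ring's far side after 3 to 8 mm. Slack, the held clamp shifts 2 mm or more sideways; at the bite it only gives about 1 mm. Then the pinch grows 30 to 40 N per rad: 20 N is snug, over 40 N too much. It holds when let go.
- outlet: Aluminium bench outlet, fixed. Its stub points level along the body's -x, axis 21.5 mm above the bench; origin on the bench under the stub's root. A base plate 5 mm thick, 90 mm wide runs under the stub (x = -64 to +86 mm): a clamp standing on it has its bore 1 mm below the stub's axis. Behind the shoulder a 32 mm high valve block with a hand knob (58 mm high, at x = +60 mm).
- shoulder: The steel plate at the stub's root against which the clamp's band and housing come home: 84 mm wide, 12 mm thick, top 33 mm above the bench; its face is the plane x = 0 of outlet (origin and axes as outlet).
- stub_tip (a point): Centre of the stub's free end, on its axis, 50 mm from the shoulder's face; axes as outlet. The stub is 17 mm thick at the tip, its barbs are 22 mm thick and rise gently away from the tip.
- stub_root (a point): Where the stub's axis meets the shoulder's face; axes as outlet. The 20 mm of stub next to it wear a grey slit plastic sleeve up to 24.5 mm thick. Its two side segments are recessed by up to 3 mm, differently on every outlet, so the turn at which the band bites must be felt. With the clamp home its bore centre lies 8 mm from here.
- small_clamp: A smaller clamp of the same kind (bore 16 mm, 44 mm high): too small for the stub; leave it alone.
- beaker: Glass beaker, 68 mm wide, 85 mm high; leave it alone.
- reagent: Amber bottle, 60 mm wide, 130 mm high; leave it alone.
- marker: White and blue marker pen lying down, 135 mm long; leave it alone.
- spot_tile: White ceramic spot tile, 110 x 80 x 12 mm; leave it alone.
There are look-alikes about, which are no part of the job. What is shaped like the clamp but orange or red is not meant.

How it is judged:
By the outcome, as a careful person would: the job done as asked, in the order asked, and still so for the second after the job is handed in, with the robot touching nothing.
It also fails if it takes over 72 s, if anything falls off the work surface, if the arm or the gripper's body presses on something with over 40 N, if the wrist force passes 120 N, or if a joint passes its speed limit or range.

## Working session

There is one attempt and no reset: what is moved stays moved. The work goes in short steps, Python scripts to look and compute and a shell command to move; the robot and the scene stay as the last step left them, time stands still between calls to the robot, and variables do not carry over. Pictures are saved under pics/ and viewed, and the job is handed in when it is done.

```bash
mkdir -p pics; ls
python3 - <<'E'
from cell import arm
import cv2,numpy as np
s=arm.get_state();print(s)
for n in("side","top"):
    d=arm.snapshot(n);cv2.imwrite(f"pics/{n}0.png",d["frame"][:,:,::-1]);np.savez(f"{n}0.npz",**d);print(n,d["K"],d["cam_to_world"],(d["z_map"]>0).mean(), d.keys())
E
```

```text
pics
{'time': 0.0, 'q': array([-1.36012507e+00,  1.59060604e-01,  1.59822452e+00, -2.34521017e-05,
        1.38620352e+00, -2.10068184e-01]), 'joint_vel': array([ 0.00113375, -0.00090687,  0.00075684,  0.00063801, -0.00027843,
       -0.00189873]), 'effort': array([ 7.23491667e-06, -3.85574627e+01, -3.22106981e+01,  7.02173123e-02,
        3.77562724e-02, -1.40193824e-04]), 'tool_pos': array([ 0.23471329, -0.5242583 ,  0.23061627]), 'orientation': array([-3.13973353e+00, -3.72826368e-04,  4.20743420e-01]), 'wrist_force': array([0.48150275, 0.7438801 , 0.3351779 ]), 'torque': array([-0.00348836,  0.00801478, -0.03279409]), 'gripper_width': 0.09187625386362602}
side [[518.4782871    0.         309.05457903]
 [  0.         518.4782871  204.20998476]
 [  0.           0.           1.        ]] [[-0.79432196  0.38132059 -0.47291355  0.02227506]
 [-0.60745755 -0.50742956  0.6111551   0.74630645]
 [-0.00692429  0.77272883  0.63469852  0.78733149]
 [ 0.          0.          0.          1.        ]] 0.99593359375 dict_keys(['frame', 'z_map', 'K', 'cam_to_world'])
top [[502.05011182   0.         325.02625121]
 [  0.         502.05011182 192.88359961]
 [  0.           0.           1.        ]] [[-0.0276622   0.99041215 -0.13534616  0.41249256]
 [-0.99932508 -0.02412561  0.02770103  0.06744775]
 [ 0.02417013  0.13602108  0.99041106  1.24272549]
 [ 0.          0.          0.          1.        ]] 0.99592578125 dict_keys(['frame', 'z_map', 'K', 'cam_to_world'])
```

View pics/side0.png

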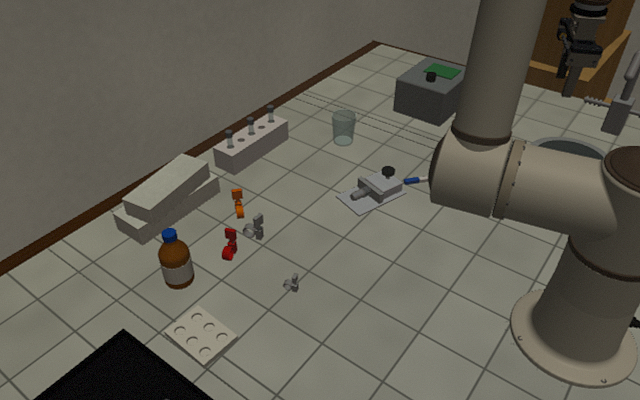

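View pics/top0.png

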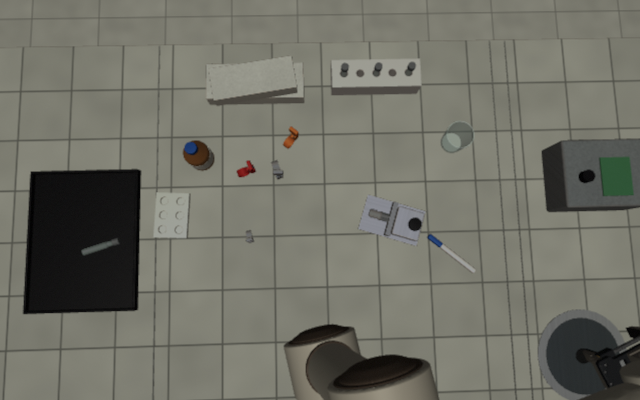

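The side view shows the steel clamp at about (257,228), the small clamp at (293,283), the red and orange look-alikes, and the outlet at (372,190). In the top view the clamp is at (278,170), the small clamp at (249,236) and the outlet at (392,220). I'll zoom in on both.

```bash
cat > h.py <<'E'
import numpy as np,cv2
def load(n,i=0): return dict(np.load(f"{n}{i}.npz"))
def ray(d,u,v):
    K=d["K"];M=d["cam_to_world"]
    c=np.array([(u-K[0,2])/K[0,0],-(v-K[1,2])/K[1,1],-1.0])
    return M[:3,3],M[:3,:3]@c
def plane(d,u,v,z):
    o,r=ray(d,u,v);return o+r*(z-o[2])/r[2]
def depthpts(d,us,vs):
    return np.array([ray(d,u,v)[0]+ray(d,u,v)[1]*d["z_map"][int(v),int(u)] for u,v in zip(us,vs)])
def proj(d,p):
    M=d["cam_to_world"];c=M[:3,:3].T@(np.asarray(p)-M[:3,3]);K=d["K"]
    return np.array([K[0,2]+K[0,0]*c[0]/-c[2],K[1,2]+K[1,1]*(-c[1])/-c[2]])
def crop(d,u0,v0,w,h,s,name):
    f=d["frame"][v0:v0+h,u0:u0+w,::-1];f=cv2.resize(f,None,fx=s,fy=s,interpolation=cv2.INTER_CUBIC)
    cv2.imwrite("pics/"+name,np.clip(f.astype(float)*1.5,0,255).astype(np.uint8))
E
python3 - <<'E'
from h import *
s=load("side");t=load("top")
a=[]
crop(s,215,180,100,75,7,"a1.png");crop(s,330,155,110,70,7,"a2.png");crop(t,225,115,80,60+15,8,"a3.png");crop(t,350,180,100,75,7,"a4.png")
E
python3 - <<'E'
import cv2,numpy as np
E
```

```text
(no output)
```

View pics/a1.png

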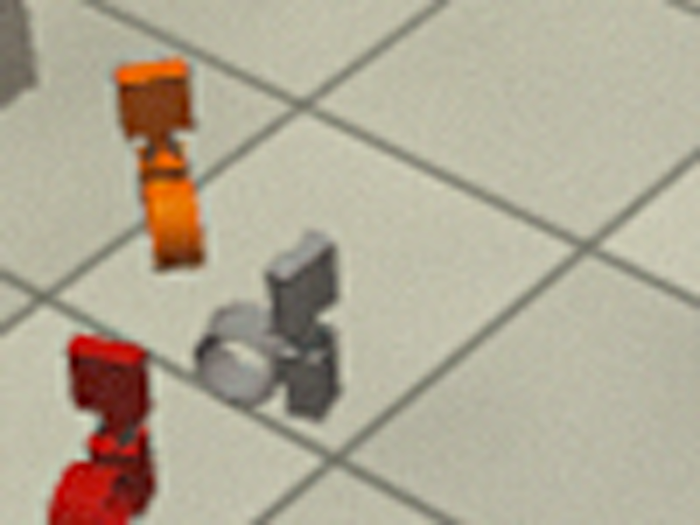

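View pics/a2.png

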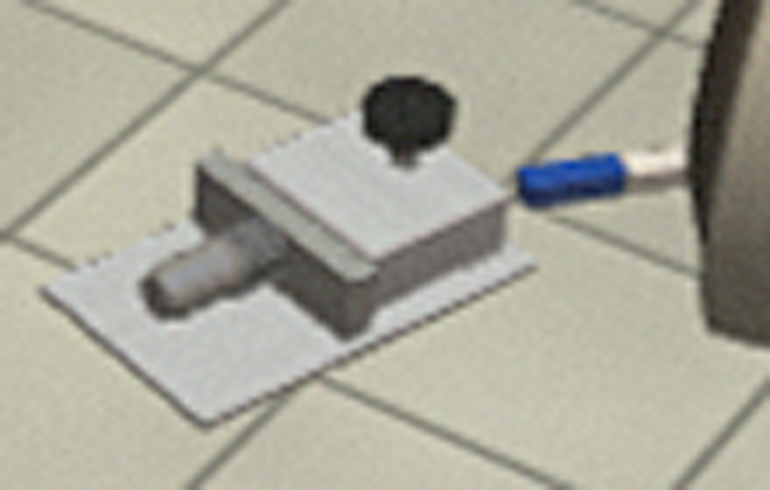

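View pics/a3.png

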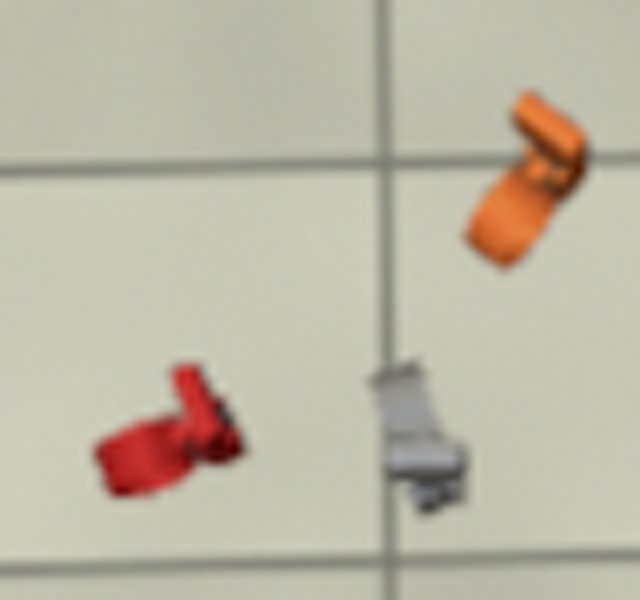

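View pics/a4.png

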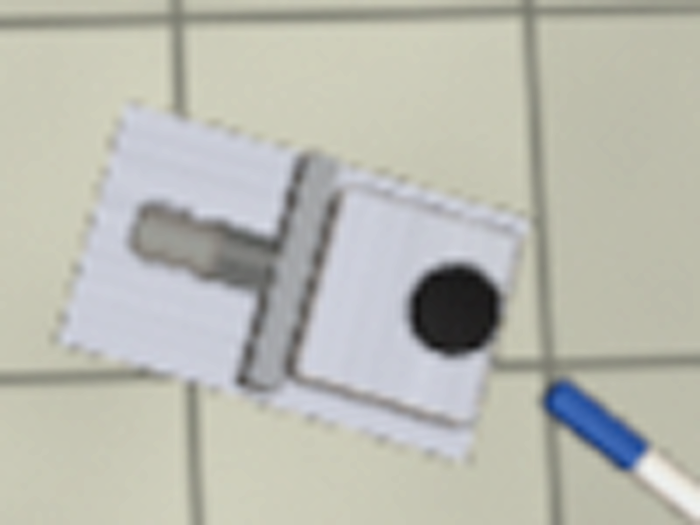

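The clamp's ring lies towards world +x and its housing faces the robot, so its x is roughly world +y. The outlet's x is roughly world −y, so the clamp is already nearly the right way round. Next I'll measure both.

Run:
```python
from h import *
np.set_printoptions(precision=4,suppress=True)
for n in("side","top"):
    d=load(n);H,W=d["z_map"].shape
    uu,vv=np.meshgrid(np.arange(W),np.arange(H))
    K=d["K"];z=d["z_map"]
    c=np.stack([(uu-K[0,2])/K[0,0]*z,-(vv-K[1,2])/K[1,1]*z,-z],-1)
    P=c@d["cam_to_world"][:3,:3].T+d["cam_to_world"][:3,3]
    # clamp
    box=(215,180,100,75) if n=="side" else (225,115,80,75)
    f=d["frame"].astype(int);sat=f.max(2)-f.min(2)
    m=np.zeros((H,W),bool);
    c0=(257,228) if n=="side" else (278,170)
    m[c0[1]-22:c0[1]+18,c0[0]-18:c0[0]+12]=1
    m&=(sat<35)&(P[...,2]>0.008)&(z>0)
    Q=P[m];print(n,"clamp n",len(Q),"zmax",Q[:,2].max(), "floor z",np.median(P[c0[1]+20:c0[1]+30,c0[0]-10:c0[0]+10,2]))
    for lo,hi in((.058,.08),(.038,.058),(.008,.034)):
        q=Q[(Q[:,2]>lo)&(Q[:,2]<hi)]
        if len(q)<3: continue
        mu=q[:,:2].mean(0);w,V=np.linalg.eigh(np.cov((q[:,:2]-mu).T));e=(q[:,:2]-mu)@V
        print(lo,len(q),"mean",mu,"ext",np.ptp(e,axis=0),"majoraxis deg",np.degrees(np.arctan2(V[1,1],V[0,1])), "ctr",V@((e.max(0)+e.min(0))/2)+mu)
```

```text
side clamp n 277 zmax 0.06481585635438503 floor z -0.0012206335059308238
0.058 44 mean [0.6248 0.1471] ext [0.0109 0.0247] majoraxis deg 92.44540401723305 ctr [0.6256 0.1469]
0.038 66 mean [0.623  0.1487] ext [0.0091 0.027 ] majoraxis deg 84.3029654460178 ctr [0.6234 0.147 ]
0.008 164 mean [0.6367 0.1511] ext [0.0434 0.0833] majoraxis deg -178.6830658940927 ctr [0.6582 0.1439]
top clamp n 137 zmax 0.06772677251922321 floor z 0.0005788266225827954
0.058 38 mean [0.6282 0.1453] ext [0.0076 0.0239] majoraxis deg 88.39191139837999 ctr [0.6279 0.1451]
0.038 14 mean [0.6246 0.1442] ext [0.0015 0.0222] majoraxis deg 90.3750718953865 ctr [0.6246 0.1447]
0.008 82 mean [0.645  0.1502] ext [0.0459 0.0692] majoraxis deg -170.18410813369658 ctr [0.6575 0.1391]
```

Run:
```python
from h import *
t=load("top");s=load("side")
crop(t,262,152,32,32,18,"b1.png");crop(s,235,205,38,42,14,"b2.png")
```

```text
(no output)
```

View pics/b1.png

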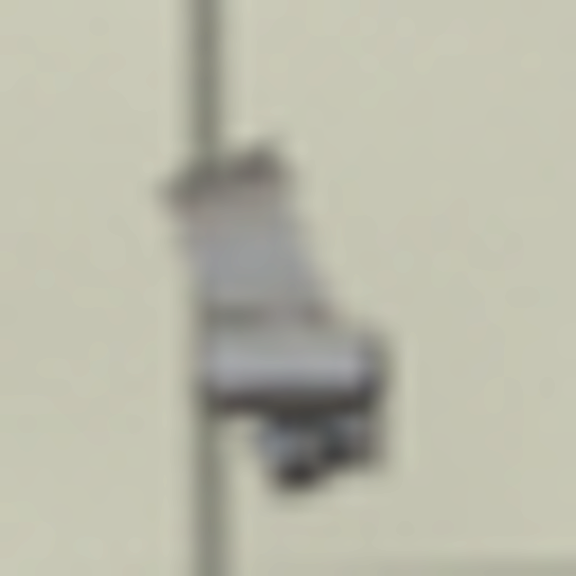

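View pics/b2.png

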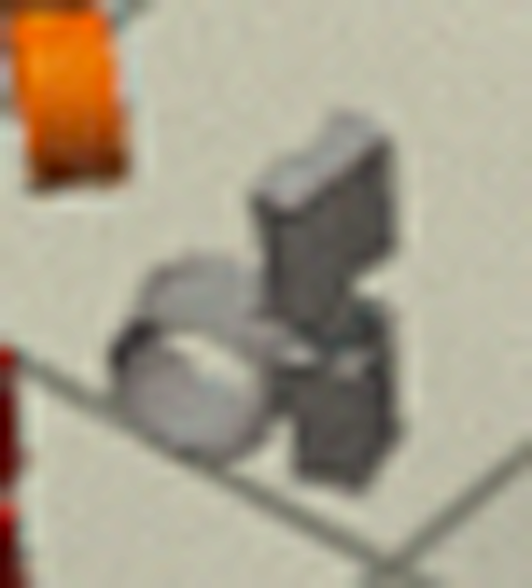

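Run:
```python
from h import *
np.set_printoptions(precision=4,suppress=True)
t=load("top");s=load("side")
# top-view crop b1: px = 262+u/18, 152+v/18
for nm,pts,z in (("ring strip L",[(185,200),(205,330)],.028),("ring strip R",[(285,175),(318,310)],.028),
   ("wing L/R",[(208,365),(372,362)],.064),):
    q=[plane(t,262+u/18-.5,152+v/18-.5,z)[:2] for u,v in pts];print(nm,*q,"deg",np.degrees(np.arctan2(*(q[1]-q[0])[::-1])))
# side: ring front rim ellipse; housing front face bottom edge corners at z=0; 
cs=lambda u,v,z:plane(s,235+u/14-.5,205+v/14-.5,z)
for nm,a in(("ring ctr(front rim) z.0155",(195,375,.0155)),("housing bottom L",(300,475,0)),("housing bottom mid",(360,492,0)),("housing bottom R",(400,440,0)),("wing topL",(265,200,.064)),("wing top R",(345,115,.064)),("wing top RR",(390,150,.064))):
    print(nm,cs(*a))
for n,d in(("side",s),("top",t)):
    H,W=d["z_map"].shape;uu,vv=np.meshgrid(np.arange(W),np.arange(H));K=d["K"];z=d["z_map"]
    P=np.stack([(uu-K[0,2])/K[0,0]*z,-(vv-K[1,2])/K[1,1]*z,-z],-1)@d["cam_to_world"][:3,:3].T+d["cam_to_world"][:3,3]
    r=(np.hypot(P[...,0]-.64,P[...,1]-.147)<.035)&(P[...,2]>.020)&(P[...,2]<.036)&(z>0)&(P[...,0]>.634)
    q=P[r];print(n,"ring pts",len(q));mu=q[:,:2].mean(0);w,V=np.linalg.eigh(np.cov((q[:,:2]-mu).T));print(mu,np.ptp((q[:,:2]-mu)@V,axis=0),np.degrees(np.arctan2(V[1,1],V[0,1])),q.min(0),q.max(0))
```

```text
ring strip L [0.6567 0.1622] [0.6386 0.1597] deg -172.1976373125344
ring strip R [0.6599 0.1486] [0.6411 0.1443] deg -167.3987601092482
wing L/R [0.6272 0.1567] [0.6271 0.135 ] deg -90.2692253432647
ring ctr(front rim) z.0155 [0.6472 0.1583 0.0155]
housing bottom L [0.6305 0.1539 0.    ]
housing bottom mid [0.6203 0.1511 0.    ]
housing bottom R [0.6232 0.1382 0.    ]
wing topL [0.6262 0.1597 0.064 ]
wing top R [0.6298 0.1375 0.064 ]
wing top RR [0.6187 0.1395 0.064 ]
side ring pts 55
[0.6463 0.1535] [0.0223 0.0233] -167.88445817659868 [0.6357 0.1432 0.02  ] [0.6591 0.1654 0.0315]
top ring pts 62
[0.6504 0.1523] [0.0165 0.0262] -154.9079508582982 [0.6397 0.1423 0.0208] [0.6645 0.1619 0.035 ]
```

Run:
```python
from h import *
np.set_printoptions(precision=4,suppress=True)
t=load("top");s=load("side")
def solve(C,d,off,nm):
    C=np.array(C,float)
    W=np.array([plane(d,off[0]+u/7-.5,off[1]+v/7-.5,.005)[:2] for u,v in C])
    return W
top=solve([(130,102),(530,222),(468,462),(60,342)],t,(350,180),"top")
loc=np.array([(-.064,.045),(.086,.045),(.086,-.045),(-.064,-.045)])
def fit(L,W):
    lm,wm=L.mean(0),W.mean(0);U,S,Vt=np.linalg.svd((L-lm).T@(W-wm));R=Vt.T@U.T
    if np.linalg.det(R)<0:Vt[-1]*=-1;R=Vt.T@U.T
    return R,wm-R@lm,np.linalg.norm((R@L.T).T+wm-R@lm-W,axis=1)
R,T,e=fit(loc,top);print("top",np.degrees(np.arctan2(R[1,0],R[0,0])),T,e)
side=solve([(40,290),(205,425),(537,267)],s,(330,155),"side")
print(side)
# side corners: left=far tip-side (+y world, far x) ; front=near; right
R2,T2,e2=fit(loc[[0,3,2]],side);print("side",np.degrees(np.arctan2(R2[1,0],R2[0,0])),T2,e2)
# stub axis in top: centre line on z=.0215 (use top of stub silhouettes mid)
for nm,(u,v) in{"tip mid":(145,233),"root mid":(272,268)}.items():
    p=plane(t,350+u/7-.5,180+v/7-.5,.0215)[:2];print(nm,p,R.T@(p-T))
for nm,(u,v) in{"tip mid side":(165,290),}.items():
    p=plane(s,330+u/7-.5,155+v/7-.5,.0215)[:2];print(nm,p,R2.T@(p-T2))
# shoulder top edge in top view: (305,155),(245,385) left edge at z=.033
for u,v in((305,155),(245,385)):
    p=plane(t,350+u/7-.5,180+v/7-.5,.033)[:2];print("sh",p,R.T@(p-T))
for u,v in((200,160),(355,278)):
    p=plane(s,330+u/7-.5,155+v/7-.5,.033)[:2];print("sh side",p,R.T@(p-T))
```

```text
top -108.04651939645721 [ 0.5139 -0.1207] [0.0008 0.0013 0.0008 0.0005]
[[ 0.5737 -0.0702]
 [ 0.4888 -0.0443]
 [ 0.4428 -0.1847]]
side -107.85706748932132 [ 0.5117 -0.1176] [0.0006 0.0014 0.0011]
tip mid [ 0.5275 -0.076 ] [-0.0467 -0.0009]
root mid [ 0.5141 -0.12  ] [-0.0008 -0.0001]
tip mid side [ 0.5282 -0.0784] [-0.0424  0.0037]
sh [ 0.5523 -0.1315] [-0.0016  0.0398]
sh [ 0.473  -0.1071] [-0.0003 -0.0431]
sh side [ 0.5514 -0.1341] [0.0012 0.0397]
sh side [ 0.4734 -0.1096] [ 0.002 -0.042]
```

```bash
cat >> h.py <<'E'
from scipy.spatial.transform import Rotation as Ro
def delta(p,yaw):
    """tool-axes slide units (after rotating) and rot units to reach TCP p with tool down, yaw"""
    from cell import arm
    s=arm.get_state();R0=Ro.from_euler("xyz",s["orientation"]);R1=Ro.from_euler("xyz",[np.pi,0,yaw])
    rv=(R0.inv()*R1).as_rotvec()/np.pi
    dp=np.asarray(p)-s["tool_pos"]
    print("rot units",rv.round(4),"slide if rotated first",(R1.inv().apply(dp)/.5).round(4),"mm",(dp*1e3).round(1),"slide in present frame",(R0.inv().apply(dp)/.5).round(4))
def st():
    from cell import arm
    s=arm.get_state();print("t",round(s["time"],2),"pos",s["tool_pos"].round(4),"rpy",s["orientation"].round(4),"F",s["wrist_force"].round(1),"T",s["torque"].round(3),"w",round(s["gripper_width"],4),"q",s["q"].round(2))
E
python3 -m pendant '[{"slide":[0,0,0],"rotation":[0,0,-0.0458],"fingers":-0.1},{"slide":[0,0,0],"rotation":[0,0,-0.0458],"fingers":-0.1},{"slide":[0,0,0],"rotation":[0,0,-0.0458],"fingers":-0.1},{"slide":[0,0,0],"rotation":[0,0,-0.0458],"fingers":-0.1},{"slide":[0,0,0],"rotation":[0,0,-0.0458],"fingers":-0.1},{"slide":[0,0,0],"rotation":[0,0,-0.0458],"fingers":-0.1},{"slide":[0,0,0],"rotation":[0,0,-0.0458],"fingers":-0.1},{"slide":[0,0,0],"rotation":[0,0,-0.0458],"fingers":-0.1}]' 20
python3 -c "
from h import *
st();delta([.6268,.146,.150],np.pi/2)"
```

```text
time: 0.9
tool_pos: [0.2348, -0.5245, 0.231]
orientation: [-3.141, -0.001, 1.578]
wrist_force: [0.4, -0.3, -0.5]
gripper_width: 0.0416
t 0.9 pos [ 0.2348 -0.5245  0.231 ] rpy [-3.1414e+00 -1.1000e-03  1.5779e+00] F [ 0.4 -0.3 -0.5] T [-0.066 -0.041  0.008] w 0.0416 q [-1.36  0.16  1.6  -0.    1.39 -1.37]
rot units [-0.0001 -0.0004  0.0022] slide if rotated first [1.3409 0.784  0.162 ] mm [392.  670.5 -81. ] slide in present frame [1.3352 0.7935 0.1633]
```

```bash
R='{"slide":[0.083,0.049,0],"rotation":[0,0,0],"fingers":-0.1}'; python3 -m pendant '[{"slide":[0.083,0.049,0],"rotation":[0,0,0.0022],"fingers":-0.1},{"slide":[0.083,0.049,0],"rotation":[0,0,0],"fingers":-0.1},{"slide":[0.083,0.049,0],"rotation":[0,0,0],"fingers":-0.1},{"slide":[0.083,0.049,0],"rotation":[0,0,0],"fingers":-0.1},{"slide":[0.083,0.049,0],"rotation":[0,0,0],"fingers":-0.1},{"slide":[0.083,0.049,0],"rotation":[0,0,0],"fingers":-0.1},{"slide":[0.083,0.049,0],"rotation":[0,0,0],"fingers":-0.1},{"slide":[0.083,0.049,0],"rotation":[0,0,0],"fingers":-0.1}]'
python3 -m pendant '[{"slide":[0.083,0.049,0],"rotation":[0,0,0],"fingers":-0.1},{"slide":[0.083,0.049,0],"rotation":[0,0,0],"fingers":-0.1},{"slide":[0.083,0.049,0],"rotation":[0,0,0],"fingers":-0.1},{"slide":[0.083,0.049,0],"rotation":[0,0,0],"fingers":-0.1},{"slide":[0.083,0.049,0],"rotation":[0,0,0],"fingers":-0.1},{"slide":[0.083,0.049,0],"rotation":[0,0,0],"fingers":-0.1},{"slide":[0.083,0.049,0],"rotation":[0,0,0],"fingers":-0.1},{"slide":[0,0,0],"rotation":[0,0,0],"fingers":-0.1}]'
python3 -c "
from h import *
st();delta([.6268,.146,.150],np.pi/2)"
```

```text
time: 1.7
tool_pos: [0.433, -0.1918, 0.2314]
orientation: [-3.141, -0.0, 1.565]
wrist_force: [2.0, -0.0, -0.1]
gripper_width: 0.0413
time: 2.5
tool_pos: [0.6066, 0.1005, 0.2302]
orientation: [-3.14, -0.002, 1.57]
wrist_force: [-0.6, 0.1, 0.4]
gripper_width: 0.0414
t 2.5 pos [0.6066 0.1005 0.2302] rpy [-3.1404e+00 -1.8000e-03  1.5703e+00] F [-0.6  0.1  0.4] T [-0.047 -0.118 -0.002] w 0.0414 q [-0.03  0.26  1.48  0.    1.4  -0.03]
rot units [-0.0004 -0.0006 -0.0001] slide if rotated first [0.091  0.0404 0.1603] mm [ 20.2  45.5 -80.2] slide in present frame [0.0908 0.0406 0.1604]
```

```bash
python3 -m pendant '[{"slide":[0.045,0.02,0.05],"rotation":[0,0,0],"fingers":-0.1},{"slide":[0.046,0.0204,0.05],"rotation":[0,0,0],"fingers":-0.1},{"slide":[0,0,0.08],"rotation":[0,0,0],"fingers":-0.1},{"slide":[0,0,0.06],"rotation":[0,0,0],"fingers":-0.1},{"slide":[0,0,0],"rotation":[0,0,0],"fingers":-0.1}]'
python3 - <<'E'
from h import *
from cell import arm
st();delta([.6268,.146,.054],np.pi/2)
for n in("side","top"):
    d=arm.snapshot(n);np.savez(f"{n}1.npz",**d)
crop(load("side",1),205,160,110,100,6,"c1.png")
crop(load("top",1),230,110,100,90,6,"c2.png")
E
```

```text
time: 3.0
tool_pos: [0.6218, 0.1405, 0.1057]
orientation: [-3.13, 0.001, 1.565]
wrist_force: [0.2, 0.3, -0.9]
gripper_width: 0.041
t 3.0 pos [0.6218 0.1405 0.1057] rpy [-3.1302e+00  7.0000e-04  1.5648e+00] F [ 0.2  0.3 -0.9] T [-0.003 -0.014  0.024] w 0.041 q [ 0.03  0.44  1.51 -0.    1.2   0.04]
rot units [-0.0036  0.0002 -0.0019] slide if rotated first [0.011  0.01   0.1033] mm [  5.    5.5 -51.7] slide in present frame [0.0111 0.0111 0.1032]
```

View pics/c1.png

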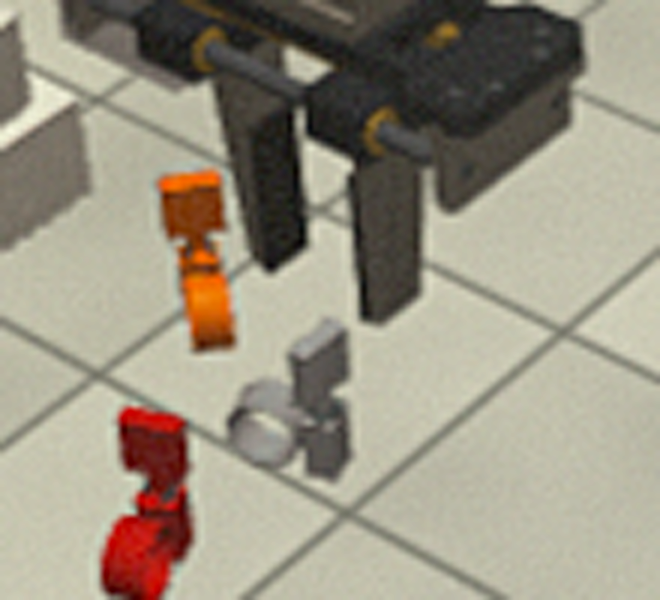

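View pics/c2.png

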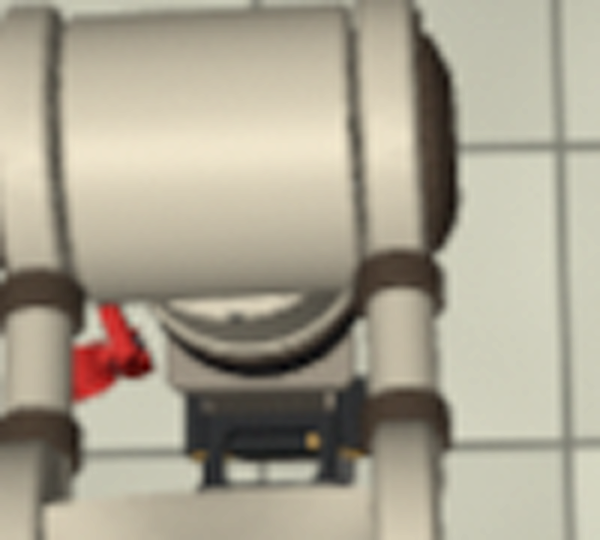

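The side view shows the open fingers above the clamp's wing; the wing's top is at about (320,340) in the crop. The top view is blocked by the arm. I'll let it settle, then go down.

```bash
python3 -m pendant '[{"slide":[0,0,0],"rotation":[0,0,0],"fingers":-0.1},{"slide":[0,0,0],"rotation":[0,0,0],"fingers":-0.1}]'
python3 - <<'E'
from h import *
st();delta([.6268,.146,.054],np.pi/2)
E
```

```text
time: 3.3
tool_pos: [0.6277, 0.1409, 0.1143]
orientation: [3.137, -0.0, 1.565]
wrist_force: [-0.3, -0.6, 0.1]
gripper_width: 0.0414
t 3.3 pos [0.6277 0.1409 0.1143] rpy [ 3.1373e+00 -1.0000e-04  1.5647e+00] F [-0.3 -0.6  0.1] T [-0.041 -0.073  0.03 ] w 0.0414 q [ 0.03  0.43  1.5  -0.    1.2   0.04]
rot units [ 0.0014 -0.     -0.0019] slide if rotated first [ 0.0102 -0.0019  0.1206] mm [ -0.9   5.1 -60.3] slide in present frame [ 0.0102 -0.0024  0.1205]
```

```bash
python3 -m pendant '[{"slide":[0.010,-0.002,0.0],"rotation":[0.0014,0,-0.002],"fingers":-0.1},{"slide":[0,0,0.04],"rotation":[0,0,0],"fingers":-0.1},{"slide":[0,0,0.04],"rotation":[0,0,0],"fingers":-0.1},{"slide":[0,0,0],"rotation":[0,0,0],"fingers":-0.1},{"slide":[0,0,0],"rotation":[0,0,0],"fingers":-0.1},{"slide":[0,0,0],"rotation":[0,0,0],"fingers":-0.1}]'
python3 - <<'E'
from h import *
from cell import arm
st();delta([.6268,.146,.054],np.pi/2)
d=arm.snapshot("side");np.savez("side2.npz",**d)
crop(load("side",2),220,180,80,75,8,"c3.png")
E
```

```text
time: 3.9
tool_pos: [0.6261, 0.1462, 0.0733]
orientation: [-3.14, -0.0, 1.571]
wrist_force: [0.4, 0.9, -0.2]
gripper_width: 0.0414
t 3.9 pos [0.6261 0.1462 0.0733] rpy [-3.1398e+00 -2.0000e-04  1.5713e+00] F [ 0.4  0.9 -0.2] T [-0.03  -0.096 -0.019] w 0.0414 q [0.04 0.49 1.51 0.   1.14 0.04]
rot units [-0.0006 -0.0001  0.0002] slide if rotated first [-0.0004  0.0014  0.0386] mm [  0.7  -0.2 -19.3] slide in present frame [-0.0005  0.0014  0.0386]
```

View pics/c3.png

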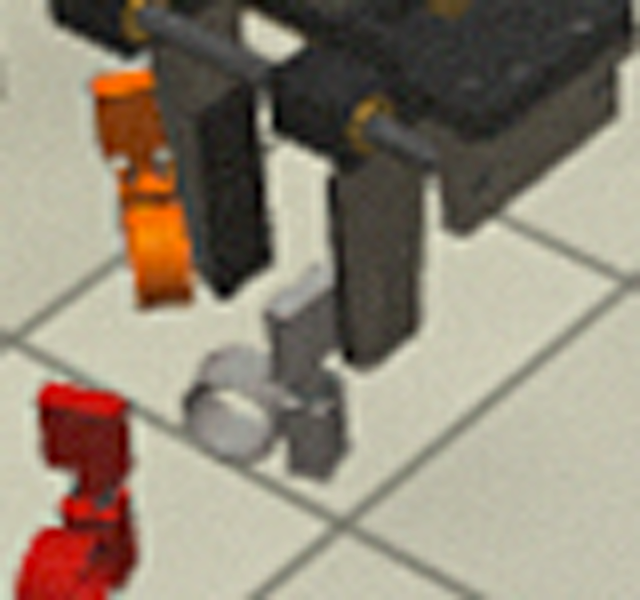

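```bash
python3 -m pendant '[{"slide":[0,0.0014,0.0193],"rotation":[0,0,0],"fingers":-0.1},{"slide":[0,0,0.0193],"rotation":[0,0,0],"fingers":-0.1},{"slide":[0,0,0],"rotation":[0,0,0],"fingers":-0.1},{"slide":[0,0,0],"rotation":[0,0,0],"fingers":-0.5},{"slide":[0,0,0],"rotation":[0,0,0],"fingers":-1},{"slide":[0,0,0],"rotation":[0,0,0],"fingers":-1},{"slide":[0,0,0],"rotation":[0,0,0],"fingers":-1},{"slide":[0,0,0],"rotation":[0,0,0],"fingers":-1}]' 25
python3 - <<'E'
from h import *
from cell import arm
st();delta([.6268,.146,.054],np.pi/2)
d=arm.snapshot("side");np.savez("side3.npz",**d)
crop(load("side",3),220,180,80,75,8,"c4.png")
E
```

```text
time: 4.75
tool_pos: [0.6258, 0.1461, 0.0525]
orientation: [-3.138, -0.0, 1.571]
wrist_force: [0.2, -0.2, 0.5]
gripper_width: 0.0088
t 4.75 pos [0.6258 0.1461 0.0525] rpy [-3.1376 -0.      1.5713] F [ 0.2 -0.2  0.5] T [ 0.016 -0.214 -0.064] w 0.0088 q [0.04 0.52 1.52 0.   1.11 0.04]
rot units [-0.0013 -0.      0.0001] slide if rotated first [-0.0002  0.002  -0.003 ] mm [ 1.  -0.1  1.5] slide in present frame [-0.0002  0.002  -0.003 ]
```

View pics/c4.png

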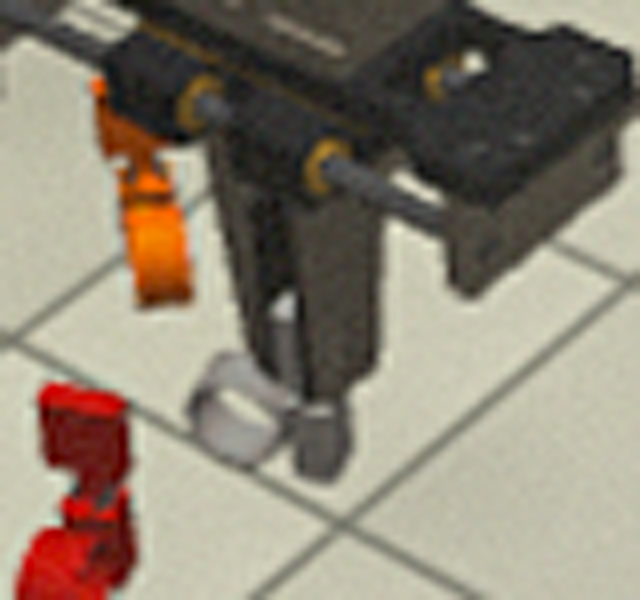

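```bash
python3 -m pendant '[{"slide":[0,0,-0.03],"rotation":[0,0,0],"fingers":-1},{"slide":[0,0,-0.05],"rotation":[0,0,0],"fingers":-1},{"slide":[0,0,-0.05],"rotation":[0,0,0],"fingers":-1},{"slide":[0,0,0],"rotation":[0,0,0],"fingers":-1},{"slide":[0,0,0],"rotation":[0,0,0],"fingers":-1}]'
python3 - <<'E'
from h import *
from cell import arm
st()
for n in("side","top"):
    d=arm.snapshot(n);np.savez(f"{n}4.npz",**d)
crop(load("side",4),210,150,90,80,8,"c5.png")
E
python3 -m pendant '[{"slide":[-0.06,-0.036,0],"rotation":[0,0,0],"fingers":-1},{"slide":[-0.06,-0.036,0],"rotation":[0,0,0],"fingers":-1},{"slide":[-0.06,-0.036,0],"rotation":[0,0,0],"fingers":-1},{"slide":[-0.06,-0.036,0],"rotation":[0,0,0],"fingers":-1},{"slide":[-0.06,-0.036,0],"rotation":[0,0,0],"fingers":-1},{"slide":[-0.06,-0.036,0],"rotation":[0,0,0],"fingers":-1},{"slide":[0,0,0],"rotation":[0,0,0],"fingers":-1}]'
python3 -m pendant '[{"slide":[0,0,0],"rotation":[0,0,0.0417],"fingers":-1},{"slide":[0,0,0],"rotation":[0,0,0.0417],"fingers":-1},{"slide":[0,0,0],"rotation":[0,0,0.0417],"fingers":-1},{"slide":[0,0,0],"rotation":[0,0,0.0417],"fingers":-1},{"slide":[0,0,0],"rotation":[0,0,0],"fingers":-1},{"slide":[0,0,0],"rotation":[0,0,0],"fingers":-1}]'
python3 - <<'E'
from h import *
from cell import arm
st()
for n in("side","top"):
    d=arm.snapshot(n);np.savez(f"{n}5.npz",**d)
crop(load("side",5),290,110,120,100,6,"c6.png")
crop(load("top",5),320,150,120,90,6,"c7.png")
E
```

```text
time: 5.3
tool_pos: [0.6262, 0.1461, 0.1179]
orientation: [-3.138, -0.0, 1.571]
wrist_force: [0.2, 0.2, -0.4]
gripper_width: 0.0091
t 5.3 pos [0.6262 0.1461 0.1179] rpy [-3.1385e+00 -1.0000e-04  1.5712e+00] F [ 0.2  0.2 -0.4] T [-0.014 -0.094 -0.019] w 0.0091 q [0.04 0.43 1.49 0.   1.22 0.04]
time: 6.1
tool_pos: [0.5153, -0.0362, 0.1161]
orientation: [-3.133, -0.0, 1.568]
wrist_force: [0.4, 0.3, -1.1]
gripper_width: 0.0088
time: 6.7
tool_pos: [0.5177, -0.0334, 0.117]
orientation: [-3.136, 0.002, 1.051]
wrist_force: [1.2, 0.1, -0.5]
gripper_width: 0.0087
t 6.7 pos [ 0.5177 -0.0334  0.117 ] rpy [-3.1363e+00  2.3000e-03  1.0507e+00] F [ 1.2  0.1 -0.5] T [-0.015  0.003 -0.038] w 0.0087 q [-0.3   0.14  1.86 -0.    1.15  0.22]
```

View pics/c5.png

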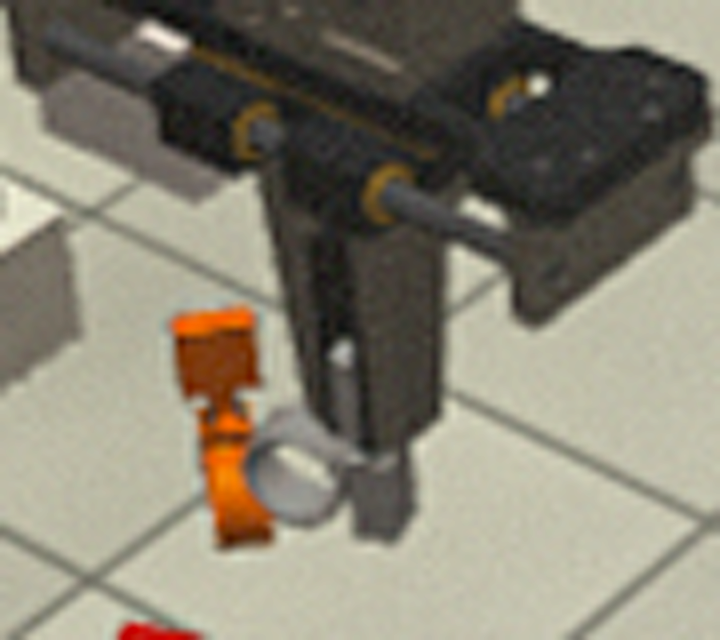

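View pics/c6.png

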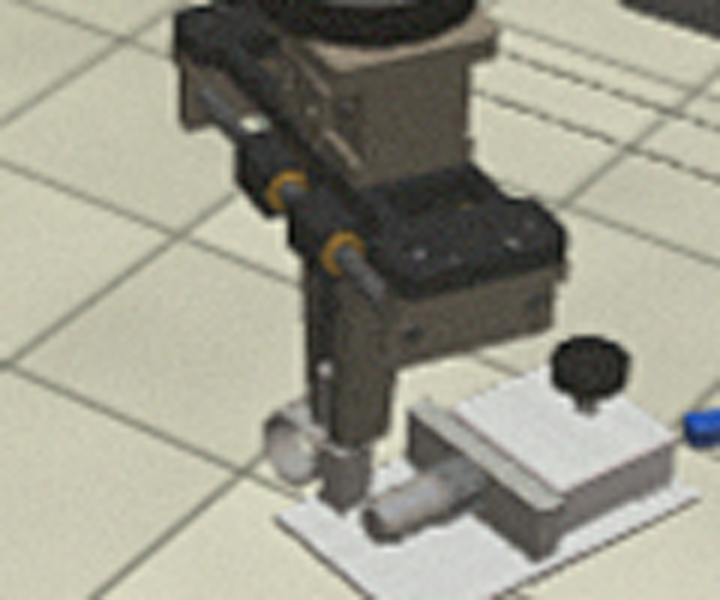

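View pics/c7.png

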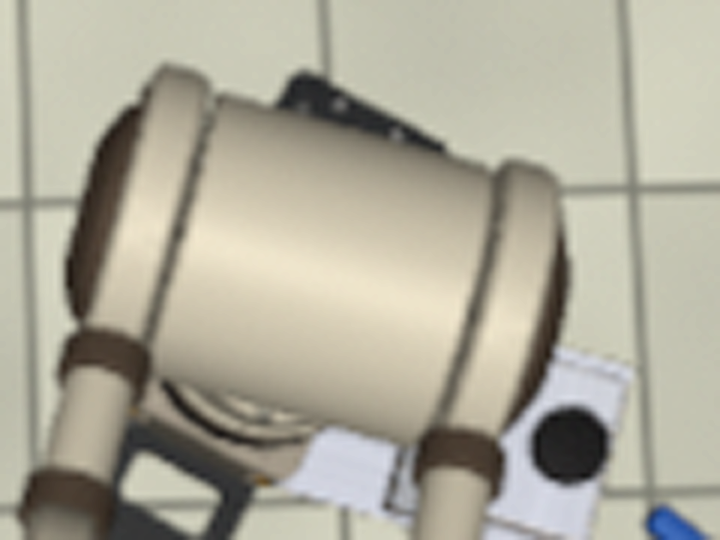

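Run:
```python
from h import *
crop(load("side",5),330,165,40,35,18,"c8.png")
```

```text
(no output)
```

View pics/c8.png

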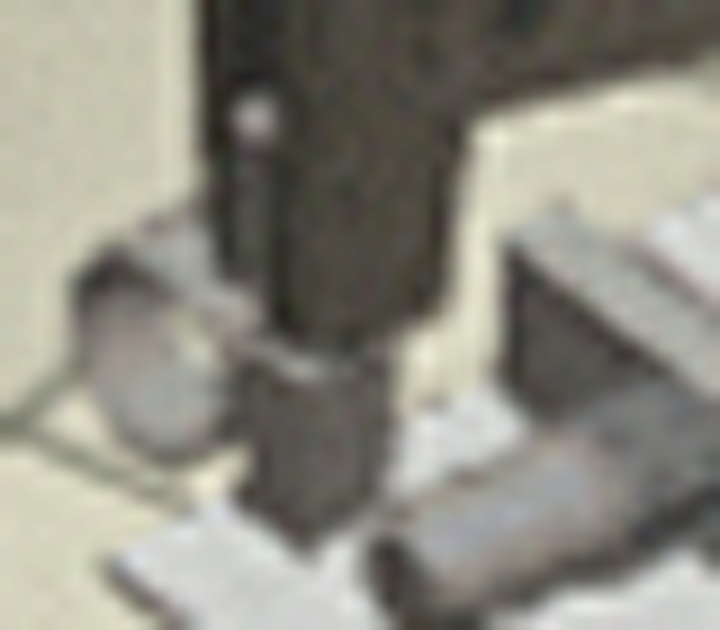

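Run:
```python
from h import *
np.set_printoptions(precision=4,suppress=True)
s=load("side",5);f=lambda u,v,z:plane(s,330+u/18-.5,165+v/18-.5,z)[:2]
zu=.0645
rc=f(155,355,zu+.0155);L=f(240,500,zu);M=f(308,545,zu);R=f(385,495,zu)
print(rc,L,M,R)
ang=lambda d:np.degrees(np.arctan2(d[1],d[0]))
print("ydir",ang(M-L),"xdir",ang(M-R),np.linalg.norm(M-L),np.linalg.norm(M-R))
# expected for yaw 72, key at TCP + camera bias (-.0012,+.0012)
k=np.array([.5177-.001,-.0334+.001])
for yaw in(66,72,78):
    x=np.array([np.cos(np.radians(yaw)),np.sin(np.radians(yaw))]);y=np.array([-x[1],x[0]])
    b=k-.0225*y
    print(yaw,"rim ctr",b+.008*x,"L",k-.0065*y+.008*x,"M",k+.0065*y+.008*x,"R",k+.0065*y-.008*x)
# old:
```

```text
[ 0.5401 -0.0305] [ 0.5257 -0.0293] [ 0.5137 -0.0269] [ 0.5117 -0.041 ]
ydir 168.57571403464627 xdir 81.83925204290168 0.01217654693175574 0.014316207743531255
66 rim ctr [ 0.5405 -0.0342] L [ 0.5259 -0.0277] M [ 0.514  -0.0224] R [ 0.5075 -0.0371]
72 rim ctr [ 0.5406 -0.0317] L [ 0.5254 -0.0268] M [ 0.513  -0.0228] R [ 0.508 -0.038]
78 rim ctr [ 0.5404 -0.0293] L [ 0.5247 -0.0259] M [ 0.512  -0.0232] R [ 0.5087 -0.0389]
```

```bash
python3 -m pendant '[{"slide":[0,0,0],"rotation":[0,0,0.011],"fingers":-1},{"slide":[-0.0004,-0.0016,0.03],"rotation":[0,0,0],"fingers":-1},{"slide":[0,0,0.04],"rotation":[0,0,0],"fingers":-1},{"slide":[0,0,0.028],"rotation":[0,0,0],"fingers":-1},{"slide":[0,0,0],"rotation":[0,0,0],"fingers":-1},{"slide":[0,0,0],"rotation":[0,0,0],"fingers":-1},{"slide":[0,0,0],"rotation":[0,0,0],"fingers":-1}]'
python3 - <<'E'
from h import *
from cell import arm
st()
for n in("side",):
    d=arm.snapshot(n);np.savez(f"{n}6.npz",**d)
crop(load("side",6),325,165,60,50,13,"d1.png")
E
```

```text
time: 7.5
tool_pos: [0.5178, -0.034, 0.0698]
orientation: [-3.14, 0.002, 1.013]
wrist_force: [-0.3, -0.2, -0.6]
gripper_width: 0.0087
t 7.5 pos [ 0.5178 -0.034   0.0698] rpy [-3.1396e+00  1.8000e-03  1.0130e+00] F [-0.3 -0.2 -0.6] T [-0.083 -0.026  0.038] w 0.0087 q [-0.3   0.21  1.89 -0.    1.05  0.26]
```

View pics/d1.png

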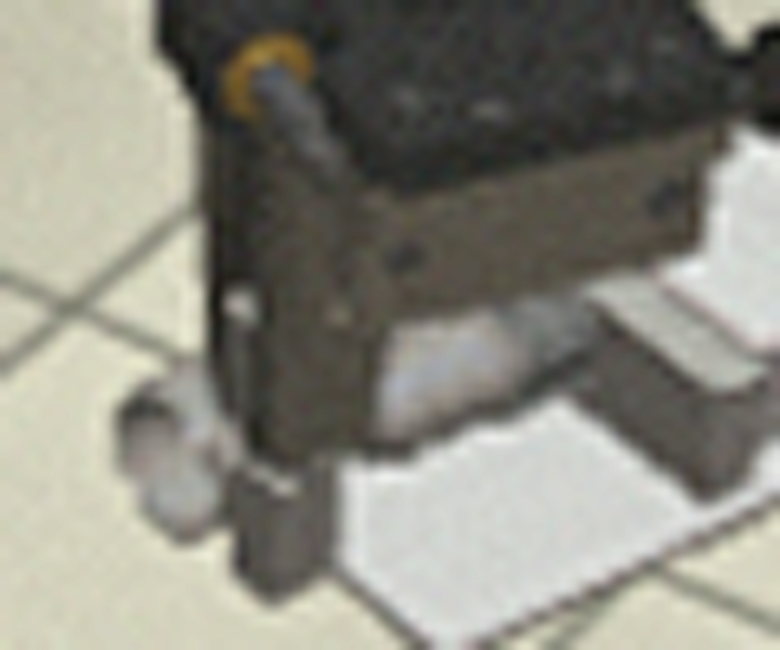

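```bash
cat > avg.py <<'E'
from h import *
from cell import arm
# read several states; check whether readings vary without time
a=[arm.get_state() for _ in range(5)]
for s in a: print(round(s["time"],3),s["tool_pos"].round(4),s["orientation"].round(4))
E
python3 avg.py; for i in 1 2 3 4; do python3 -m pendant '[{"slide":[0,0,0],"rotation":[0,0,0],"fingers":-1}]' | head -3; done
```

```text
7.55 [ 0.5179 -0.034   0.0698] [-3.1398e+00  1.8000e-03  1.0128e+00]
7.55 [ 0.5179 -0.034   0.0698] [-3.1398e+00  1.8000e-03  1.0128e+00]
7.55 [ 0.5179 -0.034   0.0698] [-3.1398e+00  1.8000e-03  1.0128e+00]
7.55 [ 0.5179 -0.034   0.0698] [-3.1398e+00  1.8000e-03  1.0128e+00]
7.55 [ 0.5179 -0.034   0.0698] [-3.1398e+00  1.8000e-03  1.0128e+00]
time: 7.65
tool_pos: [0.5176, -0.0339, 0.0696]
orientation: [-3.139, 0.002, 1.013]
time: 7.75
tool_pos: [0.5173, -0.0338, 0.0693]
orientation: [-3.139, 0.002, 1.013]
time: 7.85
tool_pos: [0.5172, -0.0338, 0.0691]
orientation: [-3.138, 0.002, 1.013]
time: 7.95
tool_pos: [0.517, -0.0337, 0.0689]
orientation: [-3.138, 0.002, 1.013]
```

```bash
python3 -m pendant '[{"slide":[0,0,0.01],"rotation":[0,0,0],"fingers":-1},{"slide":[0,0,0.01],"rotation":[0,0,0],"fingers":-1},{"slide":[-0.0194,0.0048,0],"rotation":[0,0,0],"fingers":-1},{"slide":[-0.0194,0.0048,0],"rotation":[0,0,0],"fingers":-1},{"slide":[0,0,0],"rotation":[0,0,0],"fingers":-1},{"slide":[0,0,0],"rotation":[0,0,0],"fingers":-1},{"slide":[0,0,0],"rotation":[0,0,0],"fingers":-1},{"slide":[0,0,0],"rotation":[0,0,0],"fingers":-1}]'
cat >> h.py <<'E'
O=np.array([.512,-.119]);XO=np.array([-.309,-.951]);YC=np.array([-.951,.309])
def rel():
    from cell import arm
    s=arm.get_state();d=s["tool_pos"][:2]-O
    F=s["wrist_force"]
    print("t",round(s["time"],2),"along(mm from shoulder)",round(-d@XO*1e3,1),"perp-22.5",round(d@YC*1e3-22.5,2),"z-.0525",round((s["tool_pos"][2]-.0525)*1e3,2),"yaw",round(np.degrees(s["orientation"][2]),1),"F in/perp/z",round(F[:2]@XO,1),round(F[:2]@YC,1),round(F[2],1),"T",s["torque"].round(3),"w",round(s["gripper_width"],4),"q6",round(s["q"][5],3))
E
python3 - <<'E'
from h import *
from cell import arm
rel()
d=arm.snapshot("side");np.savez("side7.npz",**d)
crop(load("side",7),325,165,60,50,13,"d2.png")
E
```

```text
time: 8.75
tool_pos: [0.5109, -0.0526, 0.0589]
orientation: [-3.138, 0.002, 1.013]
wrist_force: [0.1, 0.7, 0.4]
gripper_width: 0.0088
t 8.75 along(mm from shoulder) 62.8 perp-22.5 -0.9 z-.0525 6.41 yaw 58.0 F in/perp/z -0.7 0.1 0.4 T [ 0.001 -0.038 -0.038] w 0.0088 q6 0.221
```

View pics/d2.png

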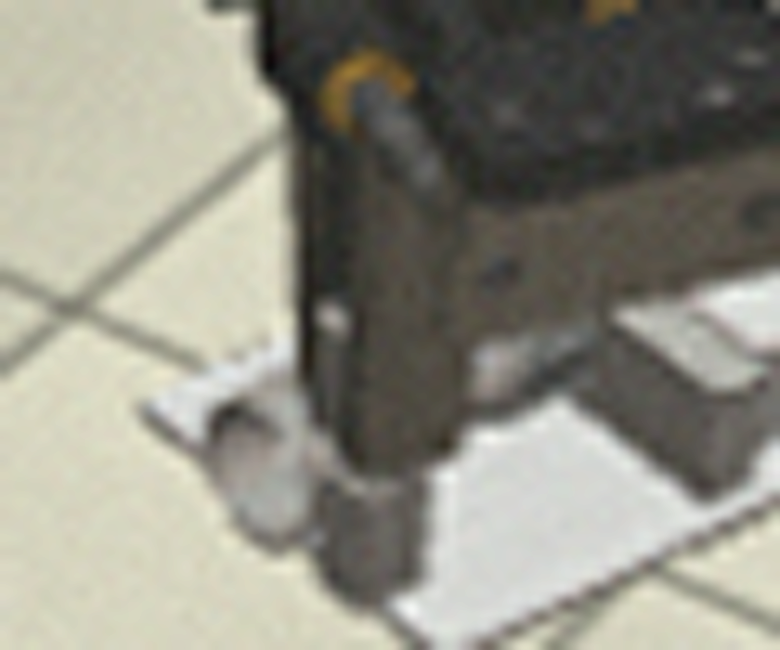

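```bash
for k in 1; do python3 -m pendant '[{"slide":[-0.0039,0.001,0],"rotation":[0,0,0],"fingers":-1},{"slide":[-0.0039,0.001,0],"rotation":[0,0,0],"fingers":-1},{"slide":[-0.0039,0.001,0],"rotation":[0,0,0],"fingers":-1},{"slide":[-0.0039,0.001,0],"rotation":[0,0,0],"fingers":-1},{"slide":[-0.0039,0.001,0],"rotation":[0,0,0],"fingers":-1}]' >/dev/null; python3 -c "from h import *;rel()"; done
python3 -m pendant '[{"slide":[-0.0039,0.001,0],"rotation":[0,0,0],"fingers":-1},{"slide":[-0.0039,0.001,0],"rotation":[0,0,0],"fingers":-1},{"slide":[-0.0039,0.001,0],"rotation":[0,0,0],"fingers":-1},{"slide":[0,0,0],"rotation":[0,0,0],"fingers":-1}]' >/dev/null
python3 - <<'E'
from h import *
from cell import arm
rel()
d=arm.snapshot("side");np.savez("side8.npz",**d)
crop(load("side",8),335,165,60,50,13,"d3.png")
E
```

```text
t 9.3 along(mm from shoulder) 52.4 perp-22.5 -0.89 z-.0525 6.31 yaw 58.0 F in/perp/z -0.4 0.1 0.4 T [-0.025 -0.066 -0.03 ] w 0.0088 q6 0.201
t 9.7 along(mm from shoulder) 46.3 perp-22.5 -1.01 z-.0525 6.36 yaw 58.0 F in/perp/z 0.1 0.1 -1.3 T [-0.083 -0.02   0.009] w 0.009 q6 0.189
```

View pics/d3.png

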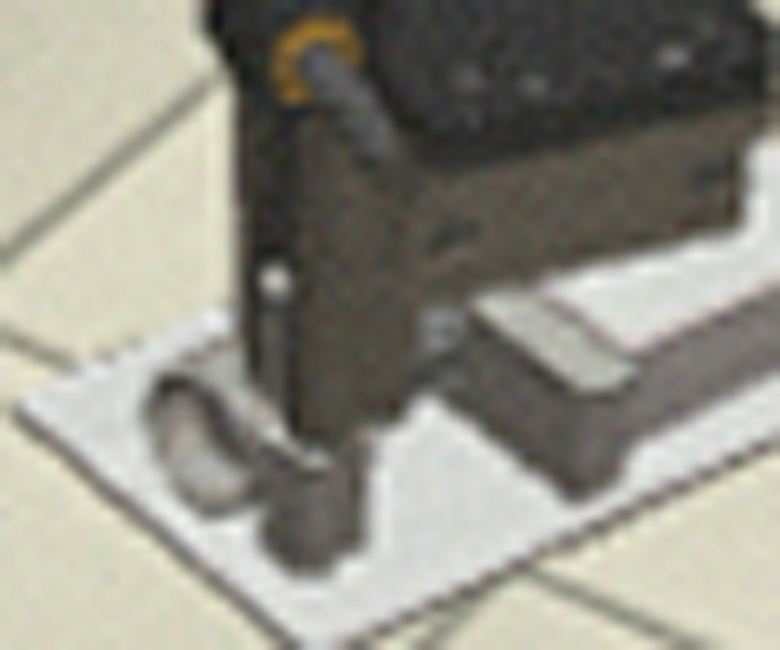

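```bash
python3 -m pendant '[{"slide":[-0.0039,0.001,0],"rotation":[0,0,0],"fingers":-1},{"slide":[-0.0039,0.001,0],"rotation":[0,0,0],"fingers":-1},{"slide":[-0.0039,0.001,0],"rotation":[0,0,0],"fingers":-1},{"slide":[-0.0039,0.001,0],"rotation":[0,0,0],"fingers":-1}]' >/dev/null; python3 -c "from h import *;rel()"
python3 -m pendant '[{"slide":[-0.0039,0.001,0],"rotation":[0,0,0],"fingers":-1},{"slide":[-0.0039,0.001,0],"rotation":[0,0,0],"fingers":-1},{"slide":[-0.0039,0.001,0],"rotation":[0,0,0],"fingers":-1},{"slide":[0,0,0],"rotation":[0,0,0],"fingers":-1}]' >/dev/null
python3 -c "from h import *;rel()"
```

```text
t 10.15 along(mm from shoulder) 38.3 perp-22.5 -1.01 z-.0525 6.34 yaw 58.0 F in/perp/z -0.7 0.4 -1.0 T [-0.055 -0.003 -0.021] w 0.009 q6 0.173
t 10.55 along(mm from shoulder) 32.2 perp-22.5 -1.06 z-.0525 6.36 yaw 58.0 F in/perp/z 1.3 -0.2 -0.9 T [ 0.013 -0.076 -0.006] w 0.0085 q6 0.161
```

```bash
for i in 1 2 3 ; do python3 -m pendant '[{"slide":[0,0,0.001],"rotation":[0,0,0],"fingers":-1},{"slide":[0,0,0],"rotation":[0,0,0],"fingers":-1},{"slide":[0,0,0],"rotation":[0,0,0],"fingers":-1}]' >/dev/null;python3 -c "from h import *;rel()";done
```

```text
t 10.85 along(mm from shoulder) 32.5 perp-22.5 -0.99 z-.0525 5.8 yaw 58.0 F in/perp/z -1.0 -0.2 -0.9 T [-0.035 -0.055 -0.04 ] w 0.009 q6 0.161
t 11.15 along(mm from shoulder) 32.5 perp-22.5 -1.0 z-.0525 5.32 yaw 58.0 F in/perp/z 0.8 -0.6 -1.0 T [-0.063 -0.016  0.023] w 0.0084 q6 0.161
t 11.45 along(mm from shoulder) 32.5 perp-22.5 -1.11 z-.0525 4.99 yaw 58.0 F in/perp/z 0.5 0.1 0.4 T [0.004 0.049 0.018] w 0.0087 q6 0.161
```

```bash
for i in 1 2 3 ; do python3 -m pendant '[{"slide":[0,0,0.001],"rotation":[0,0,0],"fingers":-1},{"slide":[0,0,0],"rotation":[0,0,0],"fingers":-1},{"slide":[0,0,0],"rotation":[0,0,0],"fingers":-1}]' >/dev/null;python3 -c "from h import *;rel()";done
```

```text
t 11.75 along(mm from shoulder) 32.5 perp-22.5 -1.15 z-.0525 4.92 yaw 58.0 F in/perp/z -0.8 2.3 4.9 T [0.162 0.381 0.005] w 0.0083 q6 0.161
t 12.05 along(mm from shoulder) 32.5 perp-22.5 -1.2 z-.0525 4.89 yaw 58.0 F in/perp/z -0.2 3.6 8.1 T [ 0.236  0.655 -0.011] w 0.0091 q6 0.161
t 12.35 along(mm from shoulder) 32.5 perp-22.5 -1.25 z-.0525 4.85 yaw 58.0 F in/perp/z -0.1 6.2 12.3 T [0.372 1.015 0.005] w 0.009 q6 0.161
```

```bash
python3 -m pendant '[{"slide":[0,0,-0.003],"rotation":[0,0,0],"fingers":-1},{"slide":[0,0,-0.002],"rotation":[0,0,0],"fingers":-1},{"slide":[0,0,0],"rotation":[0,0,0],"fingers":-1},{"slide":[0,0,0],"rotation":[0,0,0],"fingers":-1}]' >/dev/null;python3 -c "from h import *;rel()"
```

```text
t 12.75 along(mm from shoulder) 32.5 perp-22.5 -0.84 z-.0525 5.54 yaw 58.0 F in/perp/z -0.4 0.2 -1.2 T [-0.06  -0.064 -0.029] w 0.0091 q6 0.161
```

```bash
python3 -m pendant '[{"slide":[0,0,-0.0008],"rotation":[0,0,0],"fingers":-1},{"slide":[0,0,0],"rotation":[0,0,0],"fingers":-1}]' >/dev/null;python3 -c "from h import *;rel()"
for i in 1 2 3 ; do python3 -m pendant '[{"slide":[-0.0005,-0.0019,0],"rotation":[0,0,0],"fingers":-1},{"slide":[0,0,0],"rotation":[0,0,0],"fingers":-1},{"slide":[0,0,0],"rotation":[0,0,0],"fingers":-1}]' >/dev/null;python3 -c "from h import *;rel()";done
```

```text
t 12.95 along(mm from shoulder) 32.5 perp-22.5 -0.97 z-.0525 6.1 yaw 58.0 F in/perp/z -0.6 -0.3 -1.1 T [-0.007 -0.036  0.006] w 0.009 q6 0.161
t 13.25 along(mm from shoulder) 32.4 perp-22.5 -0.35 z-.0525 6.37 yaw 58.0 F in/perp/z -0.4 -1.4 -2.2 T [-0.155 -0.231 -0.024] w 0.0087 q6 0.161
t 13.55 along(mm from shoulder) 32.4 perp-22.5 0.06 z-.0525 6.6 yaw 58.0 F in/perp/z -0.8 -5.1 -2.2 T [-0.23  -0.992 -0.082] w 0.009 q6 0.161
t 13.85 along(mm from shoulder) 32.4 perp-22.5 0.28 z-.0525 6.71 yaw 58.0 F in/perp/z -0.0 -7.5 -5.8 T [-0.345 -1.439 -0.046] w 0.0086 q6 0.16
```

```bash
python3 -m pendant '[{"slide":[0.001,0.0038,0],"rotation":[0,0,0],"fingers":-1},{"slide":[0.0005,0.0019,0.001],"rotation":[0,0,0],"fingers":-1},{"slide":[0,0,0],"rotation":[0,0,0],"fingers":-1},{"slide":[0,0,0],"rotation":[0,0,0],"fingers":-1}]' >/dev/null;python3 -c "from h import *;rel()"
for i in 1 2 3 4; do python3 -m pendant '[{"slide":[0.0005,0.0019,0],"rotation":[0,0,0],"fingers":-1},{"slide":[0,0,0],"rotation":[0,0,0],"fingers":-1},{"slide":[0,0,0],"rotation":[0,0,0],"fingers":-1}]' >/dev/null;python3 -c "from h import *;rel()";done
```

```text
t 14.25 along(mm from shoulder) 32.5 perp-22.5 -0.51 z-.0525 5.52 yaw 58.0 F in/perp/z -0.3 -0.9 -1.2 T [-0.108 -0.15  -0.045] w 0.0088 q6 0.161
t 14.55 along(mm from shoulder) 32.5 perp-22.5 -1.64 z-.0525 5.54 yaw 58.0 F in/perp/z 0.5 0.3 -0.5 T [-0.026 -0.067  0.051] w 0.0087 q6 0.161
t 14.85 along(mm from shoulder) 32.5 perp-22.5 -3.01 z-.0525 5.73 yaw 58.0 F in/perp/z 0.7 -0.8 -1.2 T [-0.038  0.004  0.029] w 0.0086 q6 0.161
t 15.15 along(mm from shoulder) 32.5 perp-22.5 -4.01 z-.0525 5.75 yaw 58.0 F in/perp/z 0.6 -0.1 -0.7 T [-0.034 -0.006 -0.009] w 0.009 q6 0.162
t 15.45 along(mm from shoulder) 32.5 perp-22.5 -4.63 z-.0525 5.6 yaw 58.0 F in/perp/z 1.1 1.0 -0.0 T [0.086 0.271 0.035] w 0.0091 q6 0.162
```

```bash
python3 -m pendant '[{"slide":[-0.0012,-0.0047,-0.0005],"rotation":[0,0,0],"fingers":-1},{"slide":[0,0,0],"rotation":[0,0,0],"fingers":-1},{"slide":[0,0,0],"rotation":[0,0,0],"fingers":-1}]' >/dev/null;python3 -c "from h import *;rel()"
for i in 1 2 3; do python3 -m pendant '[{"slide":[-0.0039,0.001,0],"rotation":[0,0,0],"fingers":-1},{"slide":[-0.0019,0.0005,0],"rotation":[0,0,0],"fingers":-1},{"slide":[0,0,0],"rotation":[0,0,0],"fingers":-1}]' >/dev/null; python3 -c "from h import *;rel()"; done
```

```text
t 15.75 along(mm from shoulder) 32.5 perp-22.5 -2.71 z-.0525 6.11 yaw 58.0 F in/perp/z -0.4 -0.3 -1.3 T [-0.036 -0.027  0.022] w 0.0089 q6 0.161
t 16.05 along(mm from shoulder) 29.3 perp-22.5 -2.67 z-.0525 6.02 yaw 58.0 F in/perp/z -0.2 0.1 -1.7 T [-0.099 -0.027 -0.002] w 0.0089 q6 0.155
t 16.35 along(mm from shoulder) 26.3 perp-22.5 -2.64 z-.0525 6.01 yaw 58.0 F in/perp/z -0.4 -0.3 -0.8 T [ 0.021 -0.054  0.04 ] w 0.0087 q6 0.149
t 16.65 along(mm from shoulder) 23.4 perp-22.5 -2.65 z-.0525 6.01 yaw 58.0 F in/perp/z 0.2 -0.7 0.9 T [-0.016 -0.01   0.01 ] w 0.0088 q6 0.143
```

```bash
for i in 1 2 3; do python3 -m pendant '[{"slide":[-0.0039,0.001,0],"rotation":[0,0,0],"fingers":-1},{"slide":[-0.0019,0.0005,0],"rotation":[0,0,0],"fingers":-1},{"slide":[0,0,0],"rotation":[0,0,0],"fingers":-1}]' >/dev/null; python3 -c "from h import *;rel()"; done
```

```text
t 16.95 along(mm from shoulder) 20.4 perp-22.5 -2.69 z-.0525 6.03 yaw 58.0 F in/perp/z -0.1 -0.1 -1.4 T [ 0.009 -0.056  0.023] w 0.0086 q6 0.137
t 17.25 along(mm from shoulder) 17.4 perp-22.5 -2.71 z-.0525 6.02 yaw 58.0 F in/perp/z -0.9 0.2 -1.4 T [-0.018  0.001 -0.036] w 0.009 q6 0.131
t 17.55 along(mm from shoulder) 14.4 perp-22.5 -2.76 z-.0525 6.04 yaw 58.0 F in/perp/z 0.3 0.4 -0.2 T [-0.04  -0.093 -0.009] w 0.0087 q6 0.125
```

```bash
for i in 1 2 3 4 5; do python3 -m pendant '[{"slide":[-0.001,0.00025,0],"rotation":[0,0,0],"fingers":-1},{"slide":[-0.001,0.00025,0],"rotation":[0,0,0],"fingers":-1},{"slide":[0,0,0],"rotation":[0,0,0],"fingers":-1}]' >/dev/null; python3 -c "from h import *;rel()"; done
```

```text
t 17.85 along(mm from shoulder) 13.5 perp-22.5 -2.73 z-.0525 6.02 yaw 58.0 F in/perp/z 0.8 -0.7 -1.1 T [-0.033 -0.016 -0.016] w 0.0089 q6 0.123
t 18.15 along(mm from shoulder) 12.4 perp-22.5 -2.73 z-.0525 6.01 yaw 58.0 F in/perp/z 0.9 -0.5 -1.0 T [-0.016 -0.001  0.009] w 0.009 q6 0.121
t 18.45 along(mm from shoulder) 11.4 perp-22.5 -2.71 z-.0525 6.02 yaw 58.0 F in/perp/z 0.4 -0.2 -1.8 T [-0.008 -0.004  0.059] w 0.0088 q6 0.119
t 18.75 along(mm from shoulder) 10.3 perp-22.5 -2.72 z-.0525 6.02 yaw 58.0 F in/perp/z -0.2 0.1 -1.2 T [ 0.049 -0.019 -0.051] w 0.0086 q6 0.117
t 19.05 along(mm from shoulder) 9.3 perp-22.5 -2.71 z-.0525 6.01 yaw 58.0 F in/perp/z -0.4 0.0 -0.3 T [-0.042 -0.003 -0.014] w 0.0086 q6 0.115
```

```bash
for i in 1 2 3 ; do python3 -m pendant '[{"slide":[-0.001,0.00025,0],"rotation":[0,0,0],"fingers":-1},{"slide":[-0.0005,0.0001,0],"rotation":[0,0,0],"fingers":-1},{"slide":[0,0,0],"rotation":[0,0,0],"fingers":-1}]' >/dev/null; python3 -c "from h import *;rel()"; done
```

```text
t 19.35 along(mm from shoulder) 8.6 perp-22.5 -2.68 z-.0525 6.01 yaw 58.0 F in/perp/z 1.1 -0.4 -0.1 T [-0.053 -0.007  0.056] w 0.0085 q6 0.113
t 19.65 along(mm from shoulder) 7.8 perp-22.5 -2.69 z-.0525 6.01 yaw 58.0 F in/perp/z -0.4 -0.0 -0.6 T [-0.032 -0.048  0.007] w 0.0089 q6 0.112
t 19.95 along(mm from shoulder) 7.3 perp-22.5 -2.67 z-.0525 6.02 yaw 58.0 F in/perp/z -2.0 0.0 -0.8 T [ 0.348 -0.196  0.04 ] w 0.0089 q6 0.11
```

```bash
for i in 1 2 ; do python3 -m pendant '[{"slide":[-0.001,0.00025,0],"rotation":[0,0,0],"fingers":-1},{"slide":[0,0,0],"rotation":[0,0,0],"fingers":-1},{"slide":[0,0,0],"rotation":[0,0,0],"fingers":-1}]' >/dev/null; python3 -c "from h import *;rel()"; done
```

```text
t 20.25 along(mm from shoulder) 7.1 perp-22.5 -2.66 z-.0525 6.03 yaw 58.0 F in/perp/z -6.0 -0.1 -1.3 T [ 0.981 -0.43  -0.04 ] w 0.0087 q6 0.109
t 20.55 along(mm from shoulder) 7.0 perp-22.5 -2.66 z-.0525 6.04 yaw 58.0 F in/perp/z -6.9 -0.5 -0.1 T [ 1.317 -0.523 -0.072] w 0.009 q6 0.108
```

```bash
python3 -m pendant '[{"slide":[0,0,0],"rotation":[0,0,0.02],"fingers":-1},{"slide":[0,0,0],"rotation":[0,0,0.02],"fingers":-1},{"slide":[0,0,0],"rotation":[0,0,0.02],"fingers":-1},{"slide":[0,0,0],"rotation":[0,0,0],"fingers":-1}]' >/dev/null; python3 -c "from h import *;rel()"
python3 -m pendant '[{"slide":[0,0,0],"rotation":[0,0,0.03],"fingers":-1},{"slide":[0,0,0],"rotation":[0,0,0.03],"fingers":-1},{"slide":[0,0,0],"rotation":[0,0,0.03],"fingers":-1},{"slide":[0,0,0],"rotation":[0,0,0],"fingers":-1}]' >/dev/null; python3 -c "from h import *;rel()"
```

```text
t 20.95 along(mm from shoulder) 6.7 perp-22.5 -3.26 z-.0525 6.12 yaw 47.1 F in/perp/z -6.1 -2.2 -1.5 T [ 0.949 -0.786  0.005] w 0.0087 q6 0.298
t 21.35 along(mm from shoulder) 6.7 perp-22.5 -3.29 z-.0525 6.11 yaw 30.9 F in/perp/z -7.1 -2.6 -2.1 T [ 0.957 -0.834 -0.026] w 0.009 q6 0.581
```

Run:
```python
from h import *
from cell import arm
for n in("side","top"):
    d=arm.snapshot(n);np.savez(f"{n}9.npz",**d)
crop(load("side",9),345,155,60,50,13,"e1.png")
```

```text
(no output)
```

View pics/e1.png

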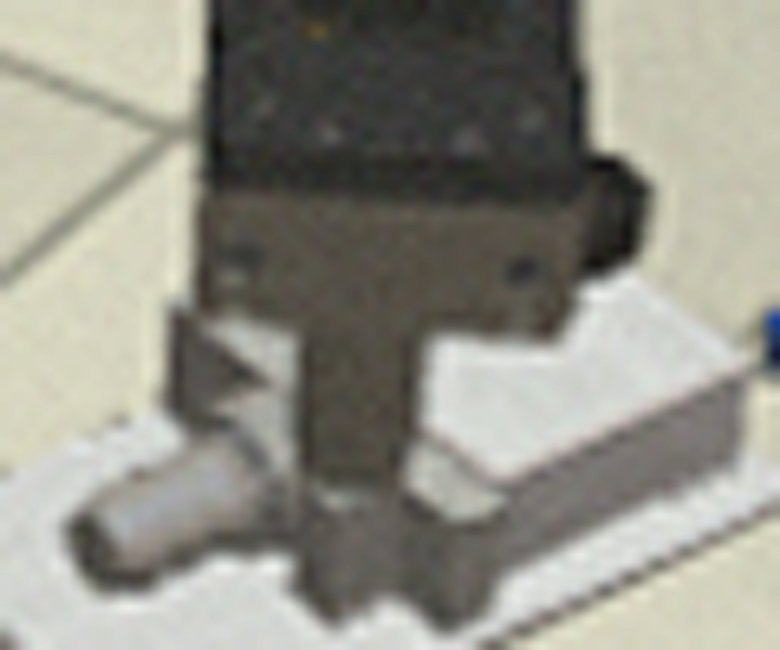

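```bash
python3 -m pendant '[{"slide":[0,0,0],"rotation":[0,0,0.04],"fingers":-1},{"slide":[0,0,0],"rotation":[0,0,0.04],"fingers":-1},{"slide":[0,0,0],"rotation":[0,0,0],"fingers":-1}]' >/dev/null; python3 -c "from h import *;rel()"
python3 -m pendant '[{"slide":[0,0,0],"rotation":[0,0,0.04],"fingers":-1},{"slide":[0,0,0],"rotation":[0,0,0.04],"fingers":-1},{"slide":[0,0,0],"rotation":[0,0,0],"fingers":-1},{"slide":[0,0,0],"rotation":[0,0,0],"fingers":-1}]' >/dev/null; python3 -c "
from h import *;rel()
from cell import arm
s=arm.get_state();yaw=s['orientation'][2];R=Ro.from_euler('xyz',s['orientation'])
print('1mm perp+ in slide',(R.inv().apply([*YC,0])/500).round(5),'1mm in',(R.inv().apply([*XO,0])/500).round(5))"
```

```text
t 21.75 along(mm from shoulder) 6.6 perp-22.5 -3.27 z-.0525 6.1 yaw 16.5 F in/perp/z -5.4 -1.7 -2.9 T [ 0.948 -0.736  0.015] w 0.0088 q6 0.834
t 22.15 along(mm from shoulder) 6.6 perp-22.5 -3.23 z-.0525 6.14 yaw 2.2 F in/perp/z -5.8 -2.4 -2.1 T [ 0.924 -0.666  0.005] w 0.0089 q6 1.082
1mm perp+ in slide [-1.88e-03 -6.90e-04  1.00e-05] 1mm in [-0.00069  0.00188  0.     ]
```

```bash
for i in 1 2 3; do python3 -m pendant '[{"slide":[-0.0019,-0.0007,0],"rotation":[0,0,0],"fingers":-1},{"slide":[0,0,0],"rotation":[0,0,0],"fingers":-1},{"slide":[0,0,0],"rotation":[0,0,0],"fingers":-1}]' >/dev/null;python3 -c "from h import *;rel()";done
echo back
python3 -m pendant '[{"slide":[0.0038,0.0014,0],"rotation":[0,0,0],"fingers":-1},{"slide":[0.0019,0.0007,0],"rotation":[0,0,0],"fingers":-1},{"slide":[0,0,0],"rotation":[0,0,0],"fingers":-1}]' >/dev/null;python3 -c "from h import *;rel()"
for i in 1 2 3; do python3 -m pendant '[{"slide":[0.0019,0.0007,0],"rotation":[0,0,0],"fingers":-1},{"slide":[0,0,0],"rotation":[0,0,0],"fingers":-1},{"slide":[0,0,0],"rotation":[0,0,0],"fingers":-1}]' >/dev/null;python3 -c "from h import *;rel()";done
```

```text
t 22.45 along(mm from shoulder) 6.6 perp-22.5 -2.55 z-.0525 6.32 yaw 2.2 F in/perp/z -4.8 -2.6 -1.1 T [ 0.933 -0.863 -0.05 ] w 0.0088 q6 1.082
t 22.75 along(mm from shoulder) 6.5 perp-22.5 -1.73 z-.0525 6.46 yaw 2.2 F in/perp/z -5.0 -2.4 -1.4 T [ 0.961 -0.832 -0.   ] w 0.009 q6 1.082
t 23.05 along(mm from shoulder) 6.5 perp-22.5 -1.16 z-.0525 6.6 yaw 2.2 F in/perp/z -5.8 -3.8 -1.9 T [ 0.914 -1.077  0.019] w 0.0087 q6 1.081
back
t 23.35 along(mm from shoulder) 6.6 perp-22.5 -2.07 z-.0525 5.88 yaw 2.2 F in/perp/z -5.6 0.9 1.7 T [ 1.093  0.005 -0.062] w 0.0089 q6 1.082
t 23.65 along(mm from shoulder) 6.6 perp-22.5 -2.56 z-.0525 5.57 yaw 2.2 F in/perp/z -5.2 1.2 0.7 T [ 1.117  0.075 -0.026] w 0.0086 q6 1.083
t 23.95 along(mm from shoulder) 6.6 perp-22.5 -3.34 z-.0525 5.4 yaw 2.2 F in/perp/z -3.7 1.9 -0.1 T [ 1.076  0.118 -0.035] w 0.0091 q6 1.083
t 24.25 along(mm from shoulder) 6.6 perp-22.5 -3.85 z-.0525 5.28 yaw 2.2 F in/perp/z -3.8 3.6 1.1 T [ 1.153  0.454 -0.044] w 0.0089 q6 1.083
```

```bash
python3 -m pendant '[{"slide":[-0.0038,-0.0014,0],"rotation":[0,0,0.03],"fingers":-1},{"slide":[0,0,0],"rotation":[0,0,0.03],"fingers":-1},{"slide":[0,0,0],"rotation":[0,0,0.03],"fingers":-1},{"slide":[0,0,0],"rotation":[0,0,0.03],"fingers":-1},{"slide":[0,0,0],"rotation":[0,0,0],"fingers":-1},{"slide":[0,0,0],"rotation":[0,0,0],"fingers":-1}]' >/dev/null; python3 -c "
from h import *;rel()
from cell import arm
s=arm.get_state();yaw=s['orientation'][2];R=Ro.from_euler('xyz',s['orientation'])
print('1mm perp+ in slide',(R.inv().apply([*YC,0])/500).round(5),'1mm in',(R.inv().apply([*XO,0])/500).round(5))"
```

```text
t 24.85 along(mm from shoulder) 6.4 perp-22.5 -2.91 z-.0525 5.64 yaw -19.3 F in/perp/z -5.6 1.3 -1.0 T [ 1.118  0.028 -0.074] w 0.0089 q6 1.457
1mm perp+ in slide [-2.e-03  4.e-05  1.e-05] 1mm in [4.e-05 2.e-03 0.e+00]
```

```bash
for i in 1 2 3; do python3 -m pendant '[{"slide":[-0.002,0,0],"rotation":[0,0,0],"fingers":-1},{"slide":[0,0,0],"rotation":[0,0,0],"fingers":-1},{"slide":[0,0,0],"rotation":[0,0,0],"fingers":-1}]' >/dev/null;python3 -c "from h import *;rel()";done
echo back
python3 -m pendant '[{"slide":[0.004,0,0],"rotation":[0,0,0],"fingers":-1},{"slide":[0.002,0,0],"rotation":[0,0,0],"fingers":-1},{"slide":[0,0,0],"rotation":[0,0,0],"fingers":-1},{"slide":[0,0,0],"rotation":[0,0,0],"fingers":-1}]' >/dev/null;python3 -c "from h import *;rel()"
for i in 1 2 ; do python3 -m pendant '[{"slide":[0.002,0,0],"rotation":[0,0,0],"fingers":-1},{"slide":[0,0,0],"rotation":[0,0,0],"fingers":-1},{"slide":[0,0,0],"rotation":[0,0,0],"fingers":-1}]' >/dev/null;python3 -c "from h import *;rel()";done
```

```text
t 25.15 along(mm from shoulder) 6.4 perp-22.5 -2.68 z-.0525 5.77 yaw -19.3 F in/perp/z -5.6 -0.8 -2.9 T [ 1.011e+00 -4.540e-01  1.000e-03] w 0.0086 q6 1.457
t 25.45 along(mm from shoulder) 6.4 perp-22.5 -2.3 z-.0525 6.05 yaw -19.3 F in/perp/z -5.9 -1.7 -2.6 T [ 1.035 -0.743 -0.005] w 0.0086 q6 1.457
t 25.75 along(mm from shoulder) 6.4 perp-22.5 -1.75 z-.0525 6.33 yaw -19.3 F in/perp/z -6.1 -3.0 -1.7 T [ 0.978 -0.776  0.006] w 0.0087 q6 1.456
back
t 26.15 along(mm from shoulder) 6.4 perp-22.5 -2.9 z-.0525 5.77 yaw -19.3 F in/perp/z -5.8 2.3 0.1 T [ 1.196  0.166 -0.081] w 0.0087 q6 1.457
t 26.45 along(mm from shoulder) 6.4 perp-22.5 -3.15 z-.0525 5.59 yaw -19.2 F in/perp/z -4.2 4.8 2.6 T [ 1.314  0.62  -0.049] w 0.0085 q6 1.457
t 26.75 along(mm from shoulder) 6.5 perp-22.5 -3.42 z-.0525 5.43 yaw -19.2 F in/perp/z -5.0 5.8 3.8 T [ 1.442  0.958 -0.015] w 0.009 q6 1.458
```

```bash
python3 -m pendant '[{"slide":[-0.004,0,0],"rotation":[0,0,0],"fingers":-1},{"slide":[-0.004,0,0],"rotation":[0,0,0],"fingers":-1},{"slide":[0,0,0],"rotation":[0,0,0],"fingers":-1},{"slide":[0,0,0],"rotation":[0,0,0],"fingers":-1}]' >/dev/null;python3 -c "from h import *;rel()"
for i in 1 2 3; do python3 -m pendant '[{"slide":[-0.0014,0,0],"rotation":[0,0,0],"fingers":-1},{"slide":[0,0,0],"rotation":[0,0,0],"fingers":-1},{"slide":[0,0,0],"rotation":[0,0,0],"fingers":-1}]' >/dev/null;python3 -c "from h import *;rel()";done
```

```text
t 27.15 along(mm from shoulder) 6.4 perp-22.5 -2.1 z-.0525 6.03 yaw -19.3 F in/perp/z -5.2 -1.0 -3.1 T [ 1.033 -0.58  -0.012] w 0.0088 q6 1.457
t 27.45 along(mm from shoulder) 6.4 perp-22.5 -1.82 z-.0525 6.16 yaw -19.3 F in/perp/z -5.5 -1.7 -3.4 T [ 0.986 -0.761 -0.021] w 0.009 q6 1.456
t 27.75 along(mm from shoulder) 6.4 perp-22.5 -1.46 z-.0525 6.39 yaw -19.3 F in/perp/z -5.7 -1.1 -2.5 T [ 0.967 -0.788  0.01 ] w 0.0085 q6 1.456
t 28.05 along(mm from shoulder) 6.4 perp-22.5 -1.15 z-.0525 6.51 yaw -19.3 F in/perp/z -5.7 -3.4 -3.4 T [ 0.915 -1.046  0.026] w 0.0089 q6 1.456
```

```bash
python3 -m pendant '[{"slide":[0.0014,0,0],"rotation":[0,0,0.03],"fingers":-1},{"slide":[0,0,0],"rotation":[0,0,0.03],"fingers":-1},{"slide":[0,0,0],"rotation":[0,0,0.03],"fingers":-1},{"slide":[0,0,0],"rotation":[0,0,0.037],"fingers":-1},{"slide":[0,0,0],"rotation":[0,0,0],"fingers":-1},{"slide":[0,0,0],"rotation":[0,0,0],"fingers":-1}]' >/dev/null; python3 -c "
from h import *;rel()
from cell import arm
s=arm.get_state();yaw=s['orientation'][2];R=Ro.from_euler('xyz',s['orientation'])
print('1mm perp+ in slide',(R.inv().apply([*YC,0])/500).round(5),'1mm in',(R.inv().apply([*XO,0])/500).round(5))"
```

```text
t 28.65 along(mm from shoulder) 6.3 perp-22.5 -1.19 z-.0525 6.47 yaw -42.1 F in/perp/z -5.3 -1.1 -0.1 T [ 1.009 -0.569 -0.041] w 0.0088 q6 1.854
1mm perp+ in slide [-0.00183  0.00082  0.     ] 1mm in [0.00082 0.00183 0.     ]
```

```bash
for i in 1 2 3 4; do python3 -m pendant '[{"slide":[0.0013,-0.0006,0],"rotation":[0,0,0],"fingers":-1},{"slide":[0,0,0],"rotation":[0,0,0],"fingers":-1},{"slide":[0,0,0],"rotation":[0,0,0],"fingers":-1}]' >/dev/null;python3 -c "from h import *;rel()";done
echo back
python3 -m pendant '[{"slide":[-0.0026,0.0012,0],"rotation":[0,0,0],"fingers":-1},{"slide":[-0.0013,0.0006,0],"rotation":[0,0,0],"fingers":-1},{"slide":[0,0,0],"rotation":[0,0,0],"fingers":-1},{"slide":[0,0,0],"rotation":[0,0,0],"fingers":-1}]' >/dev/null;python3 -c "from h import *;rel()"
for i in 1 2 ; do python3 -m pendant '[{"slide":[-0.0013,0.0006,0],"rotation":[0,0,0],"fingers":-1},{"slide":[0,0,0],"rotation":[0,0,0],"fingers":-1},{"slide":[0,0,0],"rotation":[0,0,0],"fingers":-1}]' >/dev/null;python3 -c "from h import *;rel()";done
```

```text
t 28.95 along(mm from shoulder) 6.3 perp-22.5 -1.36 z-.0525 6.37 yaw -42.1 F in/perp/z -4.8 -0.3 1.0 T [ 1.135 -0.298 -0.011] w 0.0089 q6 1.855
t 29.25 along(mm from shoulder) 6.3 perp-22.5 -1.56 z-.0525 6.13 yaw -42.1 F in/perp/z -5.1 0.6 0.7 T [ 1.176 -0.094 -0.068] w 0.0093 q6 1.855
t 29.55 along(mm from shoulder) 6.3 perp-22.5 -1.82 z-.0525 5.9 yaw -42.1 F in/perp/z -4.7 0.9 2.1 T [1.178 0.109 0.003] w 0.0086 q6 1.856
t 29.85 along(mm from shoulder) 6.3 perp-22.5 -2.03 z-.0525 5.73 yaw -42.1 F in/perp/z -5.5 2.4 1.9 T [ 1.182  0.39  -0.066] w 0.0088 q6 1.856
back
t 30.25 along(mm from shoulder) 6.3 perp-22.5 -1.45 z-.0525 6.01 yaw -42.1 F in/perp/z -5.7 -0.9 -2.5 T [ 0.98  -0.652  0.003] w 0.0088 q6 1.856
t 30.55 along(mm from shoulder) 6.3 perp-22.5 -1.11 z-.0525 6.17 yaw -42.1 F in/perp/z -4.8 -1.9 -2.9 T [ 0.988 -0.774 -0.02 ] w 0.0084 q6 1.856
t 30.85 along(mm from shoulder) 6.3 perp-22.5 -0.89 z-.0525 6.31 yaw -42.1 F in/perp/z -6.1 -3.1 -3.5 T [ 1.008 -1.033 -0.02 ] w 0.0089 q6 1.855
```

```bash
python3 -m pendant '[{"slide":[0.001,-0.0004,0],"rotation":[0,0,0.03],"fingers":-1},{"slide":[0,0,0],"rotation":[0,0,0.03],"fingers":-1},{"slide":[0,0,0],"rotation":[0,0,0.025],"fingers":-1},{"slide":[0,0,0],"rotation":[0,0,0.025],"fingers":-1},{"slide":[0,0,0],"rotation":[0,0,0],"fingers":-1},{"slide":[0,0,0],"rotation":[0,0,0],"fingers":-1}]' >/dev/null; python3 -c "
from h import *;rel()
from cell import arm
s=arm.get_state();yaw=s['orientation'][2];R=Ro.from_euler('xyz',s['orientation'])
print('1mm perp+ in slide',(R.inv().apply([*YC,0])/500).round(5),'1mm in',(R.inv().apply([*XO,0])/500).round(5))"
```

```text
t 31.45 along(mm from shoulder) 6.2 perp-22.5 -0.81 z-.0525 6.28 yaw -61.9 F in/perp/z -4.7 -1.7 -0.3 T [ 0.979 -0.577 -0.083] w 0.009 q6 2.201
1mm perp+ in slide [-0.00144  0.00139  0.     ] 1mm in [0.00139 0.00144 0.     ]
```

```bash
for i in 1 2 3 4; do python3 -m pendant '[{"slide":[0.001,-0.001,0],"rotation":[0,0,0],"fingers":-1},{"slide":[0,0,0],"rotation":[0,0,0],"fingers":-1},{"slide":[0,0,0],"rotation":[0,0,0],"fingers":-1}]' >/dev/null;python3 -c "from h import *;rel()";done
echo back
python3 -m pendant '[{"slide":[-0.002,0.002,0],"rotation":[0,0,0],"fingers":-1},{"slide":[-0.001,0.001,0],"rotation":[0,0,0],"fingers":-1},{"slide":[0,0,0],"rotation":[0,0,0],"fingers":-1},{"slide":[0,0,0],"rotation":[0,0,0],"fingers":-1}]' >/dev/null;python3 -c "from h import *;rel()"
for i in 1 2 ; do python3 -m pendant '[{"slide":[-0.001,0.001,0],"rotation":[0,0,0],"fingers":-1},{"slide":[0,0,0],"rotation":[0,0,0],"fingers":-1},{"slide":[0,0,0],"rotation":[0,0,0],"fingers":-1}]' >/dev/null;python3 -c "from h import *;rel()";done
```

```text
t 31.75 along(mm from shoulder) 6.2 perp-22.5 -0.95 z-.0525 6.25 yaw -62.0 F in/perp/z -5.4 0.1 3.0 T [ 1.088 -0.227 -0.024] w 0.009 q6 2.202
t 32.05 along(mm from shoulder) 6.2 perp-22.5 -1.03 z-.0525 6.12 yaw -62.0 F in/perp/z -4.9 3.2 3.9 T [ 1.237  0.184 -0.033] w 0.0087 q6 2.203
t 32.35 along(mm from shoulder) 6.2 perp-22.5 -1.16 z-.0525 5.93 yaw -62.0 F in/perp/z -4.8 2.7 4.1 T [ 1.287  0.426 -0.098] w 0.0087 q6 2.203
t 32.65 along(mm from shoulder) 6.2 perp-22.5 -1.3 z-.0525 5.77 yaw -62.0 F in/perp/z -4.1 6.4 5.6 T [ 1.303  0.707 -0.028] w 0.009 q6 2.203
back
t 33.05 along(mm from shoulder) 6.2 perp-22.5 -0.86 z-.0525 5.88 yaw -62.0 F in/perp/z -4.8 -0.5 -1.1 T [ 1.027 -0.419 -0.005] w 0.0087 q6 2.203
t 33.35 along(mm from shoulder) 6.2 perp-22.5 -0.66 z-.0525 5.95 yaw -62.0 F in/perp/z -4.9 -1.7 -2.4 T [ 1.088 -0.746  0.003] w 0.0089 q6 2.203
t 33.65 along(mm from shoulder) 6.2 perp-22.5 -0.52 z-.0525 6.06 yaw -62.0 F in/perp/z -5.7 -3.2 -4.5 T [ 0.978 -1.012  0.   ] w 0.009 q6 2.202
```

```bash
python3 -m pendant '[{"slide":[0.0007,-0.0007,0],"rotation":[0,0,0.03],"fingers":-1},{"slide":[0,0,0],"rotation":[0,0,0.03],"fingers":-1},{"slide":[0,0,0],"rotation":[0,0,0.02],"fingers":-1},{"slide":[0,0,0],"rotation":[0,0,0],"fingers":-1},{"slide":[0,0,0],"rotation":[0,0,0],"fingers":-1}]' >/dev/null; python3 -c "
from h import *;rel()
from cell import arm
s=arm.get_state();yaw=s['orientation'][2];R=Ro.from_euler('xyz',s['orientation']);print(s['effort'][5])
print('1mm perp+ in slide',(R.inv().apply([*YC,0])/500).round(5),'1mm in',(R.inv().apply([*XO,0])/500).round(5))"
```

```text
t 34.15 along(mm from shoulder) 6.1 perp-22.5 -0.42 z-.0525 6.06 yaw -76.4 F in/perp/z -4.7 -1.3 -1.2 T [ 0.972 -0.656 -0.074] w 0.0087 q6 2.454
-0.059980787336826324
1mm perp+ in slide [-1.05e-03  1.70e-03  1.00e-05] 1mm in [0.0017  0.00105 0.     ]
```

```bash
for i in 1 2 3 4; do python3 -m pendant '[{"slide":[0.0007,-0.0012,0],"rotation":[0,0,0],"fingers":-1},{"slide":[0,0,0],"rotation":[0,0,0],"fingers":-1},{"slide":[0,0,0],"rotation":[0,0,0],"fingers":-1}]' >/dev/null;python3 -c "from h import *;rel()";done
echo back
python3 -m pendant '[{"slide":[-0.0014,0.0024,0],"rotation":[0,0,0],"fingers":-1},{"slide":[-0.0007,0.0012,0],"rotation":[0,0,0],"fingers":-1},{"slide":[0,0,0],"rotation":[0,0,0],"fingers":-1},{"slide":[0,0,0],"rotation":[0,0,0],"fingers":-1}]' >/dev/null;python3 -c "from h import *;rel()"
for i in 1 2 ; do python3 -m pendant '[{"slide":[-0.0007,0.0012,0],"rotation":[0,0,0],"fingers":-1},{"slide":[0,0,0],"rotation":[0,0,0],"fingers":-1},{"slide":[0,0,0],"rotation":[0,0,0],"fingers":-1}]' >/dev/null;python3 -c "from h import *;rel()";done
```

```text
t 34.45 along(mm from shoulder) 6.1 perp-22.5 -0.53 z-.0525 6.03 yaw -76.4 F in/perp/z -4.9 1.1 1.7 T [ 1.138 -0.152 -0.065] w 0.0087 q6 2.454
t 34.75 along(mm from shoulder) 6.1 perp-22.5 -0.65 z-.0525 6.01 yaw -76.4 F in/perp/z -4.5 3.1 2.9 T [ 1.151  0.175 -0.047] w 0.0083 q6 2.455
t 35.05 along(mm from shoulder) 6.1 perp-22.5 -0.76 z-.0525 5.98 yaw -76.4 F in/perp/z -4.6 4.9 5.8 T [ 1.299  0.606 -0.072] w 0.009 q6 2.455
t 35.35 along(mm from shoulder) 6.1 perp-22.5 -0.9 z-.0525 5.97 yaw -76.4 F in/perp/z -4.6 6.5 7.5 T [ 1.318  1.037 -0.114] w 0.0088 q6 2.455
back
t 35.75 along(mm from shoulder) 6.1 perp-22.5 -0.55 z-.0525 6.03 yaw -76.4 F in/perp/z -5.7 1.8 1.2 T [ 1.129 -0.076 -0.028] w 0.0085 q6 2.455
t 36.05 along(mm from shoulder) 6.1 perp-22.5 -0.41 z-.0525 6.03 yaw -76.4 F in/perp/z -5.3 -0.7 -2.3 T [ 1.027 -0.532 -0.05 ] w 0.0087 q6 2.454
t 36.35 along(mm from shoulder) 6.1 perp-22.5 -0.25 z-.0525 6.04 yaw -76.5 F in/perp/z -4.6 -3.0 -3.4 T [ 1.054 -0.973 -0.093] w 0.0092 q6 2.454
```

```bash
python3 -m pendant '[{"slide":[0.0007,-0.0012,0],"rotation":[0,0,0.033],"fingers":-1},{"slide":[0,0,0],"rotation":[0,0,0.033],"fingers":-1},{"slide":[0,0,0],"rotation":[0,0,0.033],"fingers":-1},{"slide":[0,0,0],"rotation":[0,0,0.033],"fingers":-1},{"slide":[0,0,0],"rotation":[0,0,0],"fingers":-1},{"slide":[0,0,0],"rotation":[0,0,0],"fingers":-1},{"slide":[0,0,0],"rotation":[0,0,0],"fingers":-1}]' >/dev/null; python3 -c "
from h import *;rel()
from cell import arm
s=arm.get_state();yaw=s['orientation'][2];R=Ro.from_euler('xyz',s['orientation']);print(s['effort'][5])
print('1mm perp+ in slide',(R.inv().apply([*YC,0])/500).round(5),'1mm in',(R.inv().apply([*XO,0])/500).round(5))"
```

```text
t 37.05 along(mm from shoulder) 6.1 perp-22.5 -0.08 z-.0525 6.05 yaw -100.1 F in/perp/z -4.5 -0.7 0.1 T [ 1.034 -0.456 -0.028] w 0.0088 q6 2.867
-0.02048587251920253
1mm perp+ in slide [-2.70e-04  1.98e-03  1.00e-05] 1mm in [0.00198 0.00027 0.     ]
```

```bash
python3 -m pendant '[{"slide":[-0.001,-0.0001,0],"rotation":[0,0,0],"fingers":-1},{"slide":[0,0,0],"rotation":[0,0,0],"fingers":-1},{"slide":[0,0,0],"rotation":[0,0,0],"fingers":-1}]' >/dev/null; python3 -c "from h import *;rel()"
python3 -m pendant '[{"slide":[-0.0005,0,0],"rotation":[0,0,0],"fingers":-1},{"slide":[0,0,0],"rotation":[0,0,0],"fingers":-1},{"slide":[0,0,0],"rotation":[0,0,0],"fingers":-1}]' >/dev/null; python3 -c "from h import *;rel()"
```

```text
t 37.35 along(mm from shoulder) 6.2 perp-22.5 -0.04 z-.0525 6.04 yaw -100.2 F in/perp/z -3.0 -1.1 -2.0 T [ 0.451 -0.341  0.024] w 0.0085 q6 2.87
t 37.65 along(mm from shoulder) 6.3 perp-22.5 -0.04 z-.0525 6.08 yaw -100.2 F in/perp/z 0.8 -0.3 -2.5 T [-0.073 -0.258 -0.011] w 0.0089 q6 2.871
```

Forces are near zero, so I'll release, lift straight up and look.

```bash
python3 -m pendant '[{"slide":[0,0,0],"rotation":[0,0,0],"fingers":-0.4},{"slide":[0,0,0],"rotation":[0,0,0],"fingers":-0.4},{"slide":[0,0,0],"rotation":[0,0,0],"fingers":-0.4},{"slide":[0,0,0],"rotation":[0,0,0],"fingers":-0.4}]'
python3 -m pendant '[{"slide":[0,0,-0.03],"rotation":[0,0,0],"fingers":-0.4},{"slide":[0,0,-0.06],"rotation":[0,0,0],"fingers":-0.4},{"slide":[0,0,-0.08],"rotation":[0,0,0],"fingers":-0.4},{"slide":[0,0,-0.08],"rotation":[0,0,0],"fingers":-0.4},{"slide":[0,0,-0.08],"rotation":[0,0,0],"fingers":-0.4},{"slide":[0,0,0],"rotation":[0,0,0],"fingers":-0.4}]'
python3 - <<'E'
from h import *
from cell import arm
rel()
for n in("side","top"):
    d=arm.snapshot(n);np.savez(f"{n}20.npz",**d)
crop(load("side",20),335,145,75,65,10,"f1.png")
crop(load("top",20),350,180,100,75,7,"f2.png")
E
```

```text
time: 38.05
tool_pos: [0.4926, -0.1055, 0.0586]
orientation: [3.137, -0.001, -1.749]
wrist_force: [-0.2, -0.3, 0.9]
gripper_width: 0.0275
time: 38.65
tool_pos: [0.4966, -0.107, 0.2302]
orientation: [-3.134, -0.004, -1.749]
wrist_force: [0.6, 0.2, 0.5]
gripper_width: 0.0274
t 38.65 along(mm from shoulder) 6.6 perp-22.5 -4.11 z-.0525 177.67 yaw -100.2 F in/perp/z -0.3 -0.5 0.5 T [ 0.156 -0.083  0.012] w 0.0274 q6 2.87
```

View pics/f1.png

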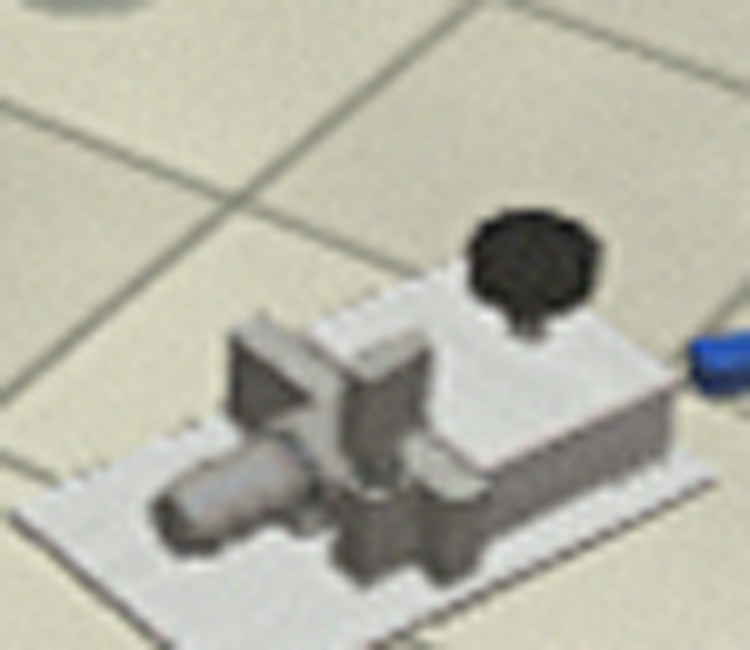

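View pics/f2.png

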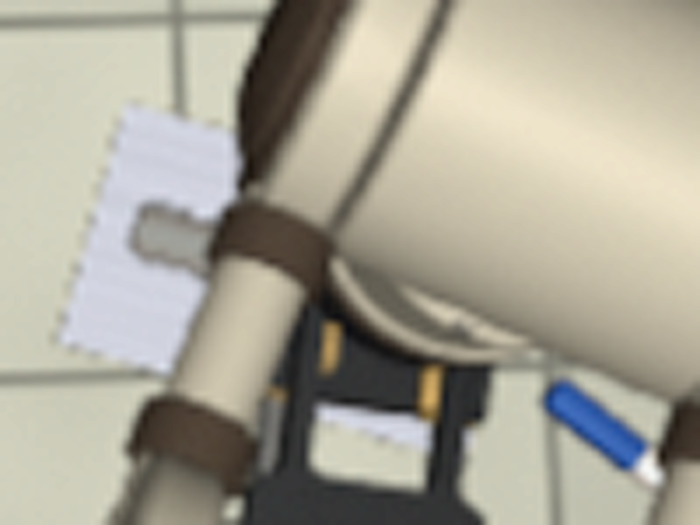

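```bash
python3 -m pendant '[{"slide":[0.09,0,0],"rotation":[0,0,0],"fingers":-0.4},{"slide":[0.09,0,0],"rotation":[0,0,0],"fingers":-0.4},{"slide":[0.09,0,0],"rotation":[0,0,-0.04],"fingers":-0.4},{"slide":[0.09,0,0],"rotation":[0,0,-0.04],"fingers":-0.4},{"slide":[0.09,0,0],"rotation":[0,0,-0.04],"fingers":-0.4},{"slide":[0.09,0,0],"rotation":[0,0,-0.04],"fingers":-0.4},{"slide":[0,0,0],"rotation":[0,0,0],"fingers":-0.4}]'
python3 - <<'E'
from h import *
from cell import arm
st()
for n in("side","top"):
    d=arm.snapshot(n);np.savez(f"{n}21.npz",**d)
crop(load("top",21),360,185,70,60,11,"f3.png")
cv2.imwrite("pics/f4.png",load("top",21)["frame"][:,:,::-1])
E
```

```text
time: 39.45
tool_pos: [0.4778, -0.376, 0.2198]
orientation: [3.135, 0.005, -1.248]
wrist_force: [-1.0, 0.1, -0.8]
gripper_width: 0.028
t 39.45 pos [ 0.4778 -0.376   0.2198] rpy [ 3.1349  0.0049 -1.2484] F [-1.   0.1 -0.8] T [ 0.158 -0.002  0.068] w 0.028 q [-0.86  0.26  1.51 -0.    1.39  1.96]
```

View pics/f3.png

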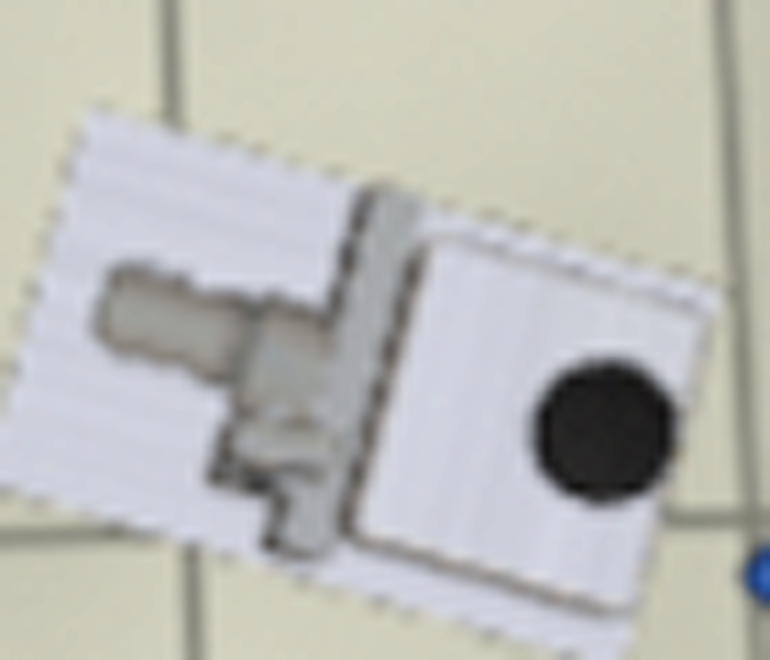

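View pics/f4.png

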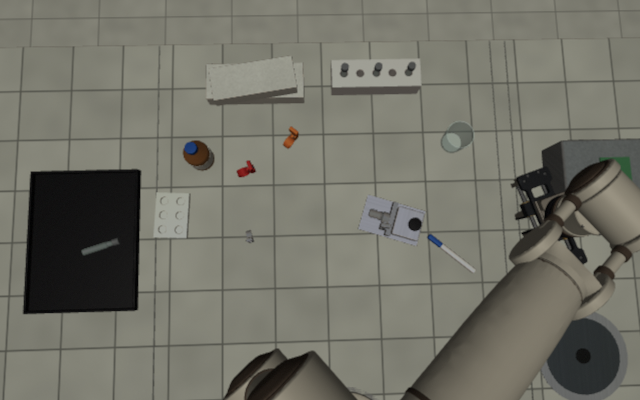

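The top view shows the band square and flush against the shoulder, at about (285,370) in the crop, with the thumbscrew upright. The other objects are unmoved and the arm is clear, so I'm handing the job in.

```bash
python3 -c "
from cell import arm
print(arm.job_done())"
```

```text
the job is handed in; nothing more can be done
None
```

The larger clamp is on the outlet, home against the shoulder with its thumbscrew up, tightened and let go. I handed the job in at about 39.5 s; no verdict is reported.

- **Fitting:** I carried the clamp by its wing and used light touches on the base plate and the barbs to set its height and centre it. It slid on freely and met the shoulder with about 7 N.
- **Tightening:** I turned the screw 2.76 rad clockwise. Sideways shifts along the way showed the play shrinking and the band biting at about 2.1 rad. That leaves about 0.6 rad past the bite, or roughly 20 N of pinch.
- **Last checks:** The final pictures show the band flush and parallel with the shoulder, and the other objects where they were. The highest force I read at the wrist was about 14 N.
- **What disagreed or is uncertain:**
  - **Camera positions:** the camera estimate was about 2 mm off sideways from where the barbs actually were, so I went by touch.
  - **Bite point:** my estimates ranged from about 1.95 to 2.2 rad. The play closed at about 1.9 mm/rad instead of the stated 2.5 mm/rad.
  - **Pinch:** it is worked out from the turn, not measured. The range of bite points would put it anywhere from about 17 to 32 N.

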